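Close up a module row on a sloping training console

ROBOT

A 7-joint arm with a two-finger parallel gripper is mounted at the origin on the work surface. World frame = base frame: x ahead of the robot, y to its left, z up, the work surface at z = 0. Lengths are in m, angles in rad, forces in N, time in s.
With the tool pointing down it reaches from about 0.4 to 0.85 m from the base axis. Payload 10.4 kg.
Tool frame: the origin (TCP) lies at the very end of the fingers, on their centre line; the grasp point (between the pads) lies bot.grasp_offset behind it (bot.grasp_offset is the distance from the TCP to the grasp point, in m); z points along the fingers, x is the direction in which the jaws open and shut, and the axes are right-handed (so a half turn about z gives the same grasp; the last joint's range is limited). The gripper opens to 87 mm and grips with 3 to 60 N. Pads are 19 mm wide; open, the fingers measure 117 mm over their backs; the gripper's body (75 mm by 190 mm) begins 51 mm behind the grasp point.
Start: joints at [-0.023, 0.332, -0.065, 1.46, 0.022, 1.35, -0.088], TCP at [0.625, 0, 0.223] pointing down, gripper open.
Joint ranges: [-2.6, 2.6], [-0.5, 2.12], [-1.47, 1.34], [0.16, 2.42], [-1.27, 4.41], [0.06, 2.06], [-2.6, 2.6]. Speed limits (rad/s): [2.22, 2.22, 2.79, 2.79, 3.14, 3.14, 3.14].

INTERFACE

Orientations are given as [roll, pitch, yaw] about the fixed x, y, z axes, in that order (R = Rz(yaw) Ry(pitch) Rx(roll)).
In Python, from rig import bot gives the robot as it stands.
- The arm moves only by the tool carry_out, never from a script. Its argument "increments" is text: rows parted by semicolons, each of 5 numbers parted by spaces: the shift along the world's x, y, z as a fraction of full scale, then the turn about the world's z as a fraction of full scale, then the closure, from -1 (fully open) to 1 (shut). A call has 1 to 5 rows; each row is the pose to reach, as a shift and turn from the pose commanded when the call began; what a row does not reach only later rows make up. Full scale, the value 1, is 0.1 m for a shift and 45 degrees for a turn. A row lasts 1/12 s, in which the tool goes at most 41.7 mm and 7.16 degrees, less where a joint would pass 70% of its speed; a pose out of reach is approached as far as the arm can. A call with a number of a shift or a turn outside -1 to 1 is refused whole. A call with a gripper value outside its range is refused whole. The fingers move at their own pace and stop on an object; "force" is the grip in N (left out, the last holds). Time passes only in rows, so rows that repeat a pose let the fingers close. It gives the time, the measured TCP pose, the force and the opening at its end, in the units of the state.
- bot.get_obs(): the state, without advancing time (a new reading comes with each control period).
- bot.get_image(name): name is "scene" or "side" or "wrist"; returns a dict with "frame" (400x640x3 uint8, red, green, blue), "fx", "fy", "cx", "cy" (pixels), "world_to_cam" (4x4, takes a point from world to camera coordinates). Camera axes: x right, y down, z forward; pixel columns grow to the right and rows downward; lengths in m; the calibration is good to about 2 mm. The wrist camera is an equidistant fisheye: a pixel r from the principal point sees the ray r / f radians off the axis. A picture is of the moment at which its call begins. There is no depth.
- bot.hand_in(): hands the job in, once; it reports no verdict.
The state is a dict: "clock": time; "qpos": joint angles; "joint_velocities": joint speeds; "effort": joint torques, N m; "tcp_pos": TCP position; "ee_rot": TCP orientation; "ft_force": force on the tool from outside, world axes, zero at the start; "torque": the same for the moment, N m; "opening": finger opening in m.
Only numpy, scipy, OpenCV 4.12 (cv2) and the standard library are available. Lean on these libraries where they do the work, as an engineer would, in place of code of your own. Each camera call takes 0.05 s, during which the arm holds its last target.

TASK

Pick up the wide ridged module from the table (not the narrow one), set it on the sloping deck between the header block and the sliding end stop, standing on the lower ledge, and butt it flush against the header so that no gap is left. Then slide the end stop up until it touches the module, and after that turn the stop's knob until its white-lined pointer end points straight at the header, in line with the dark index mark on the stop. Leave everything else on the table where it is.

Things in the scene. Friction and masses are not known exactly. Their poses are not given: they have to be found in the camera images.
- deck: Olive perforated deck, fixed, rising 30 degrees away from the robot. Origin: the inner corner on its surface where ledge, header and deck meet. x up the slope, y along the row to the header, z the deck's normal. Surface z = 0, x -15..115, y -235..85 mm. Lower ledge: inner face x = 0, 12 thick, 10 high. The module's origin when home: (40, -30, 0) mm.
- header_face (a point): Centre of the lower edge of the header block's butting face, at deck (40, 0, 0) mm. The header is a grey block fixed at the left end of the deck: deck x 0 to 80, y 0 to 70, 50 mm high, with three sockets and a dark window on top. The row builds from this face towards deck -y.
- wide_module: The loose module to mount, 0.17 to 0.35 kg: grey box 80 (x) x 60 (y) x 32 mm (z) with an aluminium grip ridge on top, centred, 12 mm thick (x), 44 mm long (y), 30 mm high (z 32 to 62 mm). Origin: centre of its underside, z up. Starts flat on the table; symmetric, either way round will do.
- end_stop (a joint): Slide of the end stop along deck +y, m. At 0 its contact face is at deck y = -155 mm, so the face is at y = -155 mm + joint value; range 0 to 0.13. About 2.5 N of friction; it stays where it is left. Starts at 0 to 0.05; touching the mounted module it reads about 0.095.
- stop_face (a point): Centre of the lower edge of the end stop's contact face, on the side towards the header, at deck x = 40, z = 0 mm; follows the stop, an aluminium block 80 (x) x 70 (y) x 30 mm.
- stop_knob (a joint): Angle of the knob on the end stop, rad, about the deck's normal, positive anticlockwise seen from above the deck. 0 = pointer end towards deck +y (the header), on the dark index mark. Starts -1.3 to -0.7 (pointer turned up the slope); travel -1.6 to 0.6, so there is no stop at the index. Friction about 0.04 N m; stays where it is left.
- knob_grip (a point): Point to grip the knob: on its axis, 55 mm above the deck, 40 mm behind the stop's contact face, at deck x = 40 mm. The knob is a black bar 12 mm thick, 44 mm long, standing from 34 to 64 mm above the deck, on a disc of 50 mm diameter; at joint 0 the bar lies along deck y. A white line marks its pointer end. Gripping and pushing the knob also slides the stop.
- narrow_module: Bystander like the wide module, but only 36 mm wide (y; ridge 20 mm long); same 80 mm length and heights. Beside or in place of the wide one. Leave it. Origin at the centre of its underside.
- screwdriver: Bystander: screwdriver 190 mm long lying in front of the console.
- jar: Bystander: white jar 40 mm across, 45 mm high, in front of the console.
- mug: Bystander: white mug, 80 mm across, 90 mm high, left of the console.
- angle_bracket: Bystander: steel angle bracket 50 x 100 x 44 mm, near the robot on the right.
- pulley: Bystander: aluminium pulley 48 mm across, 18 mm high, front left.
- wrench: Bystander: wrench 150 mm long, lying beyond the modules on the right.
Mind the look-alikes: they are no part of the job. What is shaped like the wide_module but blue or yellow is not meant.

How it is judged:
By the outcome, as a careful person would: the job done as asked, in the order asked, and still so for the second after the job is handed in, with the robot touching nothing.
It also fails if it takes over 59 s, if anything falls off the work surface, if the arm or the gripper's body presses on something with over 40 N, if the wrist force passes 120 N, or if a joint passes its speed limit or range.

## Working session

There is one attempt and no reset: what is moved stays moved. The work goes in short steps, Python scripts to look and compute and a tool call to move; the robot and the scene stay as the last step left them, time stands still between calls to the robot, and variables do not carry over. Pictures are saved under pics/ and viewed, and the job is handed in when it is done.

Besides the shell and the picture viewer there is one more tool, called after "Request:" as a command line: name --argument value ..., lists and objects as JSON in quotes. carry_out: Moves the arm, as the interface text tells. Its arguments: {"type":"object","properties":{"increments":{"type":"string"},"force":{"type":"number"}},"required":["increments"]}

```bash
ls; mkdir -p pics; python3 - <<'E'
from rig import bot
import cv2
print(bot.get_obs(), bot.grasp_offset)
for n in ["scene","side","wrist"]:
    d=bot.get_image(n); cv2.imwrite(f"pics/{n}0.png",d["frame"][:,:,::-1]); print(n,d["fx"],d["fy"],d["cx"],d["cy"],d["world_to_cam"].round(4).tolist())
E
```

```text
pics
{'clock': 0.0, 'qpos': array([-0.02259954,  0.33286708, -0.06474659,  1.46092775,  0.02159565,
        1.34989981, -0.08846129]), 'joint_velocities': array([ 0.00090341, -0.00064977,  0.00093795, -0.00018867,  0.00106852,
        0.00154203,  0.00135603]), 'effort': array([-1.20520472e-04, -6.23245955e+01,  2.44190963e-02, -3.89891267e+01,
       -6.13984605e-02,  3.97891912e-02,  1.87085252e-04]), 'tcp_pos': array([6.24616907e-01, 2.35563963e-05, 2.21763528e-01]), 'ee_rot': array([3.14154713e+00, 1.40571061e-03, 1.02010501e-04]), 'ft_force': array([0.79911508, 0.08494976, 0.02351311]), 'torque': array([ 0.00126907, -0.00564096,  0.01977187]), 'opening': 0.08711159579310246} 0.0187
scene 378.1082535281939 378.1082535281939 326.5266241585151 202.5413976115977 [[0.5421, 0.8403, 0.0081, -0.244], [0.6656, -0.4235, -0.6144, -0.2866], [-0.5129, 0.3385, -0.7889, 1.3317], [0.0, 0.0, 0.0, 1.0]]
side 404.613714670402 404.613714670402 321.4658351081314 199.23996386235802 [[-0.9476, -0.3191, -0.0169, 0.5039], [-0.1892, 0.603, -0.775, 0.1908], [0.2575, -0.7312, -0.6317, 1.1616], [0.0, 0.0, 0.0, 1.0]]
wrist 309.70691628693146 309.70691628693146 322.56036886236103 198.5089240580382 [[1.0, 0.0003, -0.0002, -0.6234], [0.0004, -0.9619, 0.2732, -0.0326], [-0.0001, -0.2732, -0.9619, 0.39], [0.0, 0.0, 0.0, 1.0]]
```

View pics/scene0.png

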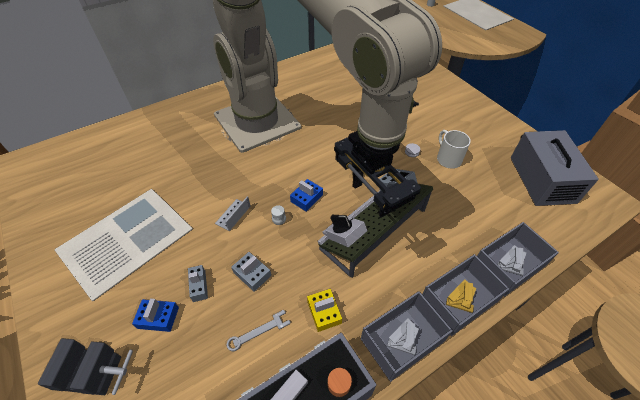

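View pics/side0.png

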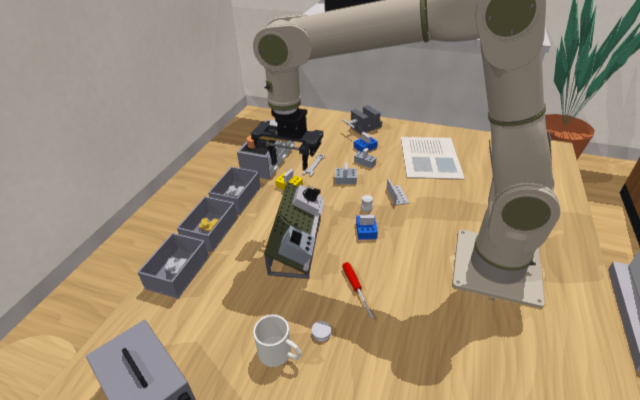

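View pics/wrist0.png

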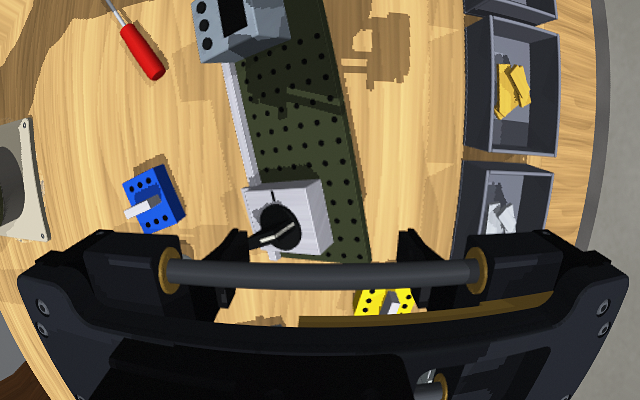

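```bash
cat > u.py <<'E'
import cv2,numpy as np
def crop(src,out,x0,y0,x1,y1):
    im=cv2.imread(src)[y0:y1,x0:x1]; s=min(800/(x1-x0),600/(y1-y0))
    cv2.imwrite(out,cv2.resize(im,None,fx=s,fy=s,interpolation=cv2.INTER_CUBIC)); print(out,s)
E
python3 - <<'E'
from u import *
crop('pics/scene0.png','pics/c1.png',310,160,450,280)
crop('pics/side0.png','pics/c2.png',250,170,350,290)
crop('pics/scene0.png','pics/c3.png',170,230,290,320)
crop('pics/wrist0.png','pics/c4.png',180,0,400,270)
E
```

```text
pics/c1.png 5.0
pics/c2.png 5.0
pics/c3.png 6.666666666666667
pics/c4.png 2.2222222222222223
```

View pics/c1.png

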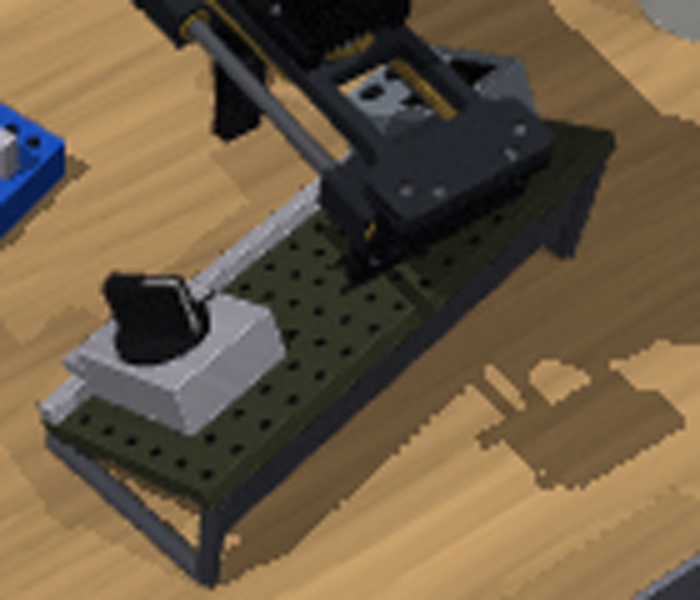

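View pics/c2.png

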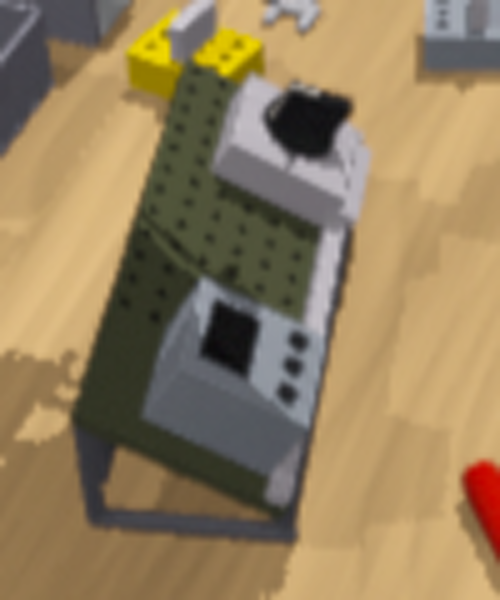

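View pics/c3.png

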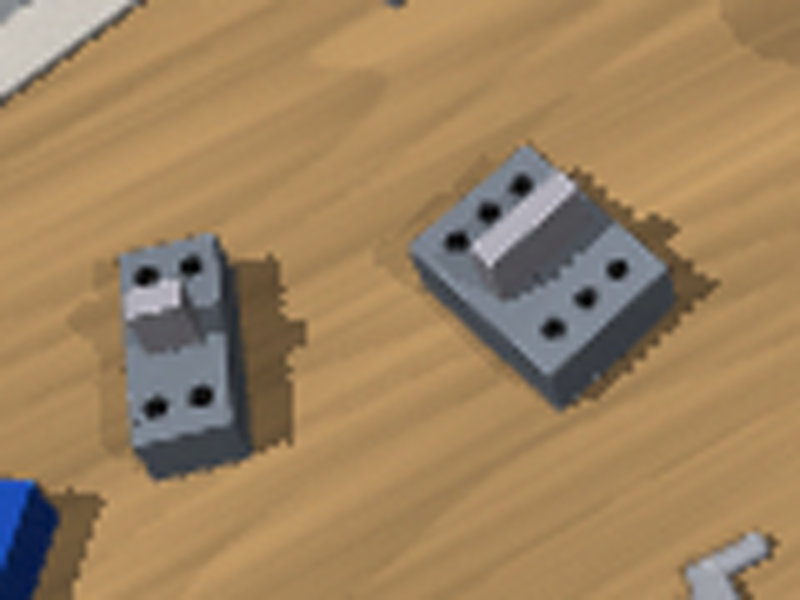

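View pics/c4.png

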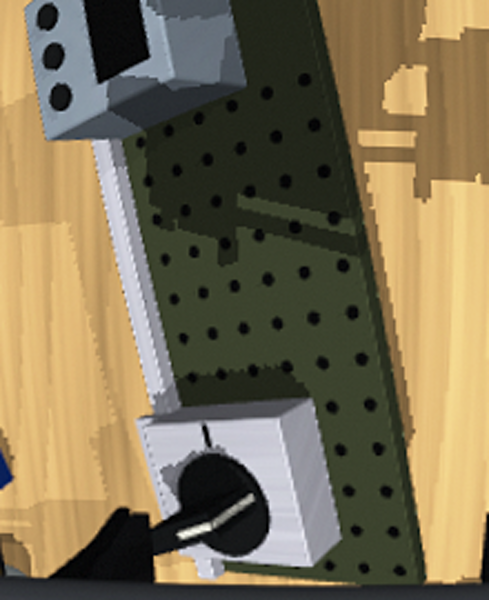

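```bash
cat > fit.py <<'E'
import numpy as np, json, cv2
from scipy.optimize import least_squares
from scipy.spatial.transform import Rotation as Ro
def proj(d,P):
    W=np.array(d['W']); c=P@W[:3,:3].T+W[:3,3]
    if d['n']=='wrist':
        r=np.linalg.norm(c[:,:2],axis=1); th=np.arctan2(r,c[:,2]); k=d['f']*th/r
        return c[:,:2]*k[:,None]+[d['cx'],d['cy']]
    return c[:,:2]/c[:,2:]*d['f']+[d['cx'],d['cy']]
def cam(n,save=None):
    from rig import bot
    d=bot.get_image(n)
    if save: cv2.imwrite(save,d['frame'][:,:,::-1])
    return dict(n=n,f=d['fx'],cx=d['cx'],cy=d['cy'],W=d['world_to_cam'].tolist())
def deckR(yaw): 
    # deck x up slope: at yaw 0 -> world (cos30,0,sin30), y -> world y
    return Ro.from_euler('z',yaw).as_matrix()@Ro.from_euler('y',-np.pi/6).as_matrix()
E
python3 - <<'E'
from fit import *
from u import crop
c={n:cam(n) for n in ['scene','side','wrist']}; json.dump(c,open('cams0.json','w'))
S='s'
pts=[('scene',115,-235,0,351,259),('scene',115,85,0,432.6,187.4),('scene',-15,-235,0,319,245),
('scene',80,'f',30,364,221.6),('scene',80,'f',0,367,230),('scene',80,'b',0,348,247),('scene',80,'b',30,346.5,240),
('side',115,85,0,265.6,252.4),('side',-15,85,0,307,273),('side',115,-235,0,288.6,183),('side',80,0,50,290.6,226),('side',80,70,50,281,244),('side',80,70,0,278.6,253),('side',0,70,50,312.4,255),('side',0,0,50,315,235),
('side',80,'f',30,295.6,199),('side',80,'f',0,293,203),('side',80,'b',30,300,185.6),('side',0,'f',30,320,208.5),
('wrist',115,-235,0,369.9,262.4),('wrist',80,0,0,290.3,36.9),('wrist',0,0,50,201.6,62),('wrist',0,'f',30,243,188),('wrist',80,'f',30,306,188),('wrist',80,'f',0,319.5,179),('wrist',80,'b',0,333,242),('wrist',80,'b',30,318.6,254)]
def res(v,raw=False):
    R=deckR(v[3]); out=[]
    for n,x,y,z,u,w in pts:
        yy={'f':v[4]*1e3,'b':v[4]*1e3-70}.get(y,y)
        p=R@np.array([x,yy,z])/1e3+v[:3]
        out.append(proj(c[n],p[None])[0]-[u,w])
    return np.array(out) if raw else np.ravel(out)
r=least_squares(res,[0.6,.2,.05,.2,-.15],loss='soft_l1')
print(r.x)
for p,e in zip(pts,res(r.x,True)): print(p[:4],e.round(1))
crop('pics/side0.png','pics/c5.png',320,130,400,190)
crop('pics/wrist0.png','pics/c6.png',200,300,400,400)
np.save('deck.npy',r.x)
E
```

```text
[ 0.52678276  0.13691952  0.04237608  0.19308732 -0.14190909]
('scene', 115, -235, 0) [-0.  -1.1]
('scene', 115, 85, 0) [ 0.4 -1.3]
('scene', -15, -235, 0) [-0.7 -2.2]
('scene', 80, 'f', 30) [-0.   0.2]
('scene', 80, 'f', 0) [0.5 1.2]
('scene', 80, 'b', 0) [0.1 0.8]
('scene', 80, 'b', 30) [-2.3 -1.7]
('side', 115, 85, 0) [-0.5  0.3]
('side', -15, 85, 0) [ 0.6 -0.4]
('side', 115, -235, 0) [-0.3 -1.6]
('side', 80, 0, 50) [ 0.2 -0.4]
('side', 80, 70, 50) [ 4.8 -0.4]
('side', 80, 70, 0) [-0.7  1.1]
('side', 0, 70, 50) [-0.2  1.2]
('side', 0, 0, 50) [0.9 2.9]
('side', 80, 'f', 30) [ 1.1 -0.8]
('side', 80, 'f', 0) [-0.5  1.3]
('side', 80, 'b', 30) [ 0.6 -1.1]
('side', 0, 'f', 30) [-0.7  1.2]
('wrist', 115, -235, 0) [-3.1  0.3]
('wrist', 80, 0, 0) [2.2 1.1]
('wrist', 0, 0, 50) [-0.9 -0.2]
('wrist', 0, 'f', 30) [1.1 2.3]
('wrist', 80, 'f', 30) [-1.3 -1.1]
('wrist', 80, 'f', 0) [ 1.3 -1.1]
('wrist', 80, 'b', 0) [ 0.6 -0.6]
('wrist', 80, 'b', 30) [0.9 0.6]
pics/c5.png 10.0
pics/c6.png 4.0
```

View pics/c5.png

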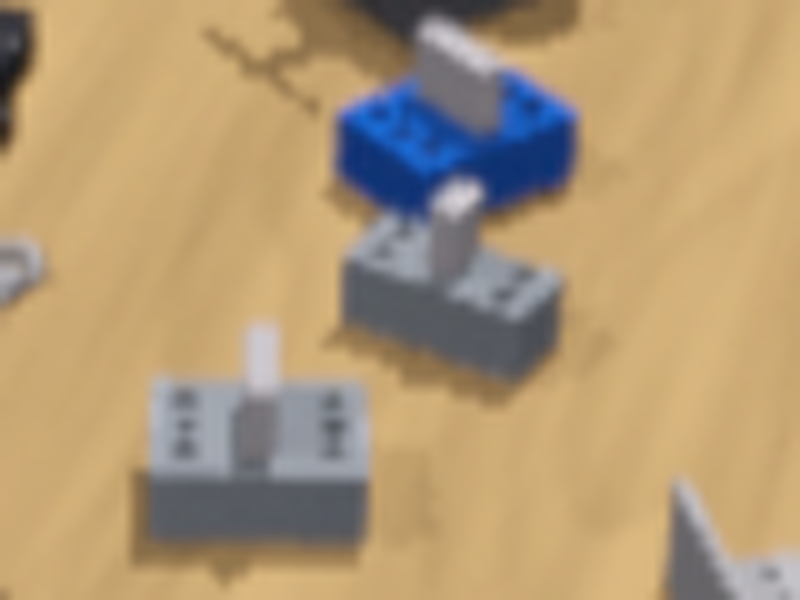

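```bash
python3 - <<'E'
from fit import *
c=json.load(open('cams0.json'))
# module axes: y from scene(231.5,266.5)->(248.75,252.05)
pts=[('scene',-40,-30,32,231.5,266.5),('scene',-40,30,32,248.75,252.05),('scene',40,30,32,270.5,270.5),('scene',40,-30,32,253.6,285.8),('scene',40,-30,0,254.3,291.2),('scene',40,30,0,270.8,275.5),('scene',-40,-30,0,232.3,269.3),
('side',40,30,32,335,177.8),('side',-40,30,32,356.8,177.5),('side',-40,-30,32,357,168.2),('side',40,-30,32,335.5,167.8),('side',40,30,0,335.2,184),('side',-40,30,0,356.2,184)]
def res(v,raw=False):
    R=Ro.from_euler('z',v[2]).as_matrix(); out=[]
    for n,x,y,z,u,w in pts:
        out.append(proj(c[n],(R@np.array([x,y,z])/1e3+[v[0],v[1],v[3]])[None])[0]-[u,w])
    return np.array(out) if raw else np.ravel(out)
r=least_squares(res,[0.5,-.2,.2,0],loss='soft_l1')
print(r.x)
for p,e in zip(pts,res(r.x,True)): print(p[:4],e.round(1))
d=np.load('deck.npy');R=deckR(d[3])
for P in [(40,-30,0),(40,-60,0),(40,-30,62),(40,-30,32)]: print(P,R@np.array(P)/1e3+d[:3])
E
```

```text
[ 0.52807571 -0.27568754  0.27082671 -0.00263061]
('scene', -40, -30, 32) [-0.4 -0. ]
('scene', -40, 30, 32) [ 0.5 -1. ]
('scene', 40, 30, 32) [ 0.1 -0.9]
('scene', 40, -30, 32) [-1.2  0.4]
('scene', 40, -30, 0) [0.  0.7]
('scene', 40, 30, 0) [1.2 0.1]
('scene', -40, -30, 0) [1.2 3.2]
('side', 40, 30, 32) [ 0.2 -0.7]
('side', -40, 30, 32) [ 0.6 -0. ]
('side', -40, -30, 32) [ 0.2 -0.3]
('side', 40, -30, 32) [ 0.1 -0.2]
('side', 40, 30, 0) [-0.1  0.1]
('side', -40, 30, 0) [0.9 0.6]
(40, -30, 0) [0.56653671 0.11412428 0.06237608]
(40, -60, 0) [0.57229341 0.08468179 0.06237608]
(40, -30, 62) [0.5361128  0.1081757  0.11606965]
(40, -30, 32) [0.55083405 0.11105405 0.09008889]
```

Request:
carry_out --increments "-0.2 -0.4 0 -0.16 -1;-0.4 -0.8 0 -0.32 -1;-0.5 -1 0 -0.48 -1;-0.5 -1 0 -0.64 -1;-0.5 -1 0 -0.79 -1" --force 12

```text
clock: 0.72
tcp_pos: [0.5742, -0.1026, 0.2229]
ee_rot: [3.141, -0.001, -0.631]
ft_force: [0.1, 0.8, -0.6]
opening: 0.0873
```

Request:
carry_out --increments "-0.2 -0.4 0 -0.16 -1;-0.4 -0.8 0 -0.32 -1;-0.47 -1 0 -0.48 -1;-0.47 -1 -0.2 -0.64 -1;-0.47 -1 -0.4 -0.79 -1"

```text
clock: 1.13
tcp_pos: [0.5278, -0.2027, 0.1834]
ee_rot: [-3.139, -0.002, -1.251]
ft_force: [-0.0, 1.0, -0.9]
opening: 0.0872
```

Request:
carry_out --increments "0 -0.3 -0.2 -0.075 -1;0 -0.6 -0.4 -0.075 -1;0 -0.76 -0.6 -0.075 -1;0 -0.76 -0.6 -0.075 -1;0 -0.76 -0.6 -0.075 -1"

```text
clock: 1.55
tcp_pos: [0.527, -0.2766, 0.1214]
ee_rot: [3.139, 0.001, -1.302]
ft_force: [0.5, 0.6, 0.1]
opening: 0.0871
```

```bash
python3 - <<'E'
from fit import *
for n in ['wrist','scene']: cam(n,f'pics/{n}1.png')
E
```

```text
(no output)
```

View pics/wrist1.png

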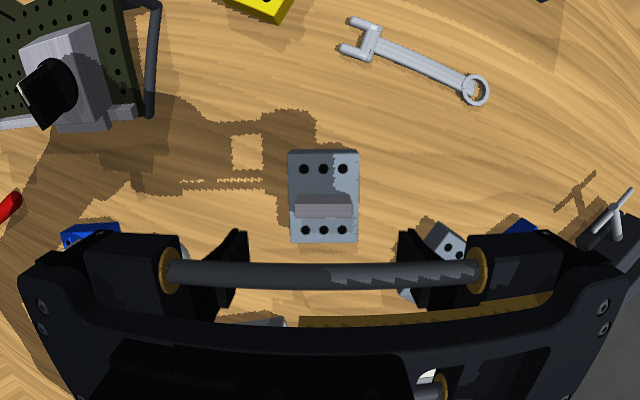

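View pics/scene1.png

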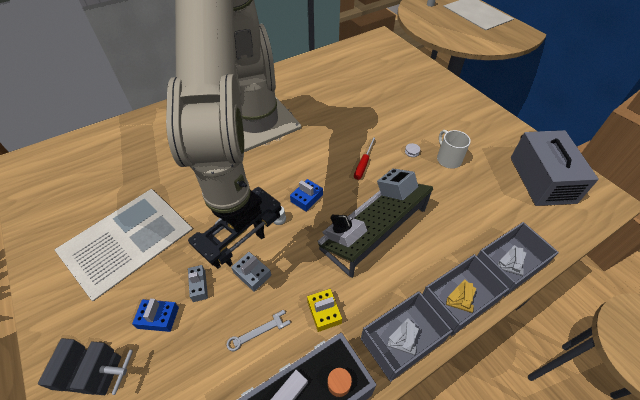

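```bash
python3 - <<'E'
from fit import *
c=cam('wrist')
R=Ro.from_euler('z',.271).as_matrix()
P=[(40,30,32),(40,-30,32),(-40,30,32),(-40,-30,32),(-6,22,62),(-6,-22,62)]
for p in P: print(p,proj(c,(R@np.array(p)/1e3+[.528,-.2757,0])[None]).round(1))
from u import crop
crop('pics/wrist1.png','pics/c7.png',280,140,370,250)
E
```

```text
(40, 30, 32) [[287.7 155.3]]
(40, -30, 32) [[360.3 155.4]]
(-40, 30, 32) [[290.3 244.5]]
(-40, -30, 32) [[357.2 244.5]]
(-6, 22, 62) [[295.4 220.2]]
(-6, -22, 62) [[352.7 220.3]]
pics/c7.png 5.454545454545454
```

View pics/c7.png

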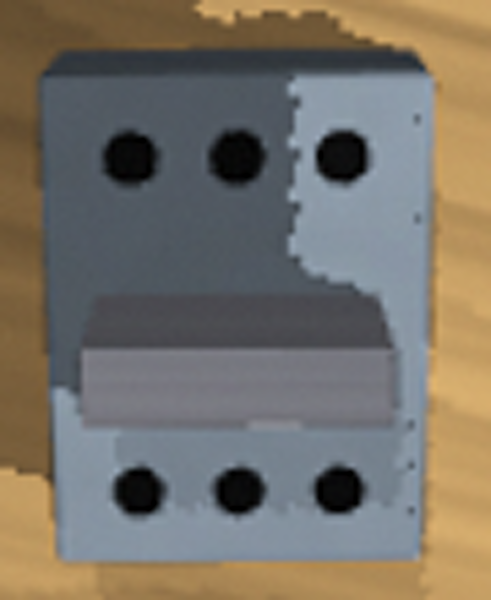

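Request:
carry_out --increments "0.02 0.01 -0.25 0 -1;0.02 0.01 -0.5 0 -1;0.02 0.01 -0.7 0 -1;0.02 0.01 -0.81 0 -1;0.02 0.01 -0.81 0 -1"

```text
clock: 2.12
tcp_pos: [0.5294, -0.2735, 0.04]
ee_rot: [3.14, 0.002, -1.298]
ft_force: [-0.5, -0.6, -0.5]
opening: 0.0869
```

Request:
carry_out --increments "0 0 0 0 1;0 0 0 0 1;0 0 0 0 1;0 0 0 0 1;0 0 0 0 1" --force 12

```text
clock: 2.53
tcp_pos: [0.5305, -0.2751, 0.0424]
ee_rot: [-3.14, -0.001, -1.3]
ft_force: [-0.2, -0.9, -0.1]
opening: 0.0614
```

Request:
carry_out --increments "0 0 0 0 1;0 0 0 0 1;0 0 0 0 1;0 0 0 0 1;0 0 0 0 1"

```text
clock: 2.95
tcp_pos: [0.5301, -0.2752, 0.0418]
ee_rot: [-3.141, -0.0, -1.3]
ft_force: [0.6, -1.0, 1.6]
opening: 0.0438
```

Request:
carry_out --increments "0 0 0.2 0 1;0 0 0.4 0 1;0 0 0.7 0 1;0 0 1 0 1;0 0 1 0 1"

```text
clock: 3.37
tcp_pos: [0.5324, -0.2762, 0.1474]
ee_rot: [-3.135, -0.005, -1.3]
ft_force: [0.7, -0.7, -1.7]
opening: 0.0438
```

Request:
carry_out --increments "0 0 0.3 0 1;0 0 0.6 0 1;0 0 0.7 0 1;0 0 0.7 0 1;0 0 0.7 0 1"

```text
clock: 3.78
tcp_pos: [0.5298, -0.2748, 0.2105]
ee_rot: [3.141, 0.0, -1.3]
ft_force: [-0.4, 1.0, -3.7]
opening: 0.0439
```

```bash
python3 - <<'E'
from fit import *
for n in ['side','scene']: cam(n,f'pics/{n}2.png')
from u import crop
crop('pics/side2.png','pics/c8.png',270,50,400,150)
d=np.load('deck.npy');R=deckR(d[3])
for P in [(52,-50,51),(40,-50,51)]: print(P,R@np.array(P)/1e3+d[:3])
print(Ro.from_euler('z',d[3]).as_matrix())
E
```

```text
pics/c8.png 6.0
(52, -50, 51) [0.55554757 0.09159694 0.11254337]
(40, -50, 51) [0.54534839 0.08960277 0.10654337]
[[ 0.98141649 -0.19188976  0.        ]
 [ 0.19188976  0.98141649  0.        ]
 [ 0.          0.          1.        ]]
```

View pics/c8.png

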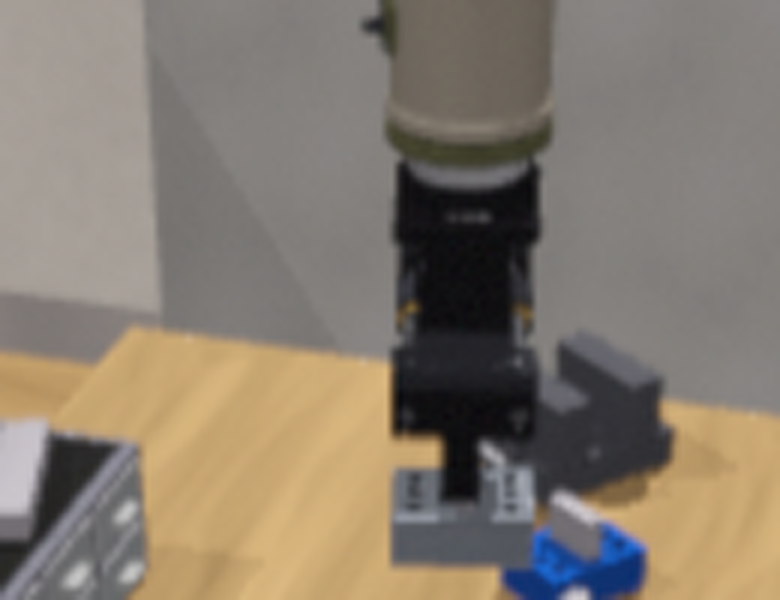

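View pics/scene2.png

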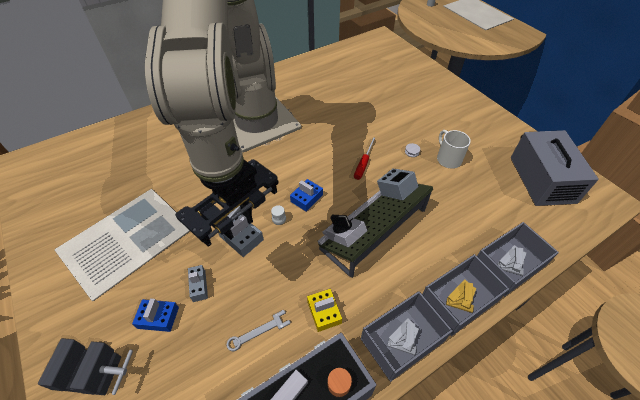

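```bash
cat > ov.py <<'E'
from fit import *
def boxl(x0,x1,y0,y1,z0,z1):
    P=[(x,y,z) for x in(x0,x1) for y in(y0,y1) for z in(z0,z1)]
    return [(P[i],P[j]) for i in range(8) for j in range(i+1,8) if sum(a!=b for a,b in zip(P[i],P[j]))==1]
def overlay(n,src,out,v,win,extra=[]):
    c=cam(n,src); x0,y0,x1,y1=win; s=min(800/(x1-x0),600/(y1-y0)); im=cv2.imread(src)[y0:y1,x0:x1]
    im=cv2.resize(im,None,fx=s,fy=s,interpolation=cv2.INTER_CUBIC); R=deckR(v[3]); f=v[4]*1e3
    for col,L in [((0,255,255),boxl(-15,115,-235,85,0,0)[:]),((255,255,0),boxl(0,80,0,70,0,50)),((255,0,255),boxl(0,80,f-70,f,0,30)),((0,255,0),boxl(-12,0,-235,85,0,10))]+extra:
        for a,b in L:
            q=(proj(c,np.array([a,b])/1e3@R.T+v[:3])-[x0,y0]+.5)*s
            cv2.line(im,*[tuple(int(round(t)) for t in p) for p in q],col,1)
    cv2.imwrite(out,im); print(s)
E
python3 - <<'E'
from ov import *
v=np.load('deck.npy')
overlay('scene','pics/s3.png','pics/o1.png',v,(310,160,440,280))
overlay('side','pics/t3.png','pics/o2.png',v,(255,175,335,280))
E
```

```text
5.0
5.714285714285714
```

View pics/o1.png

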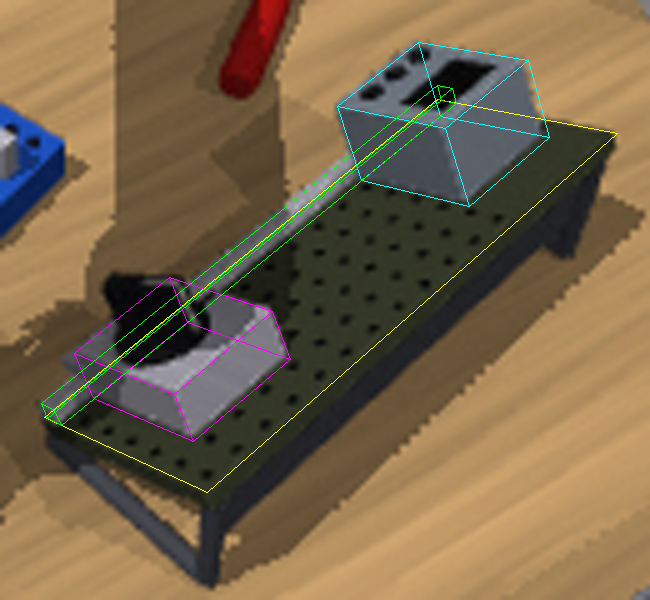

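View pics/o2.png

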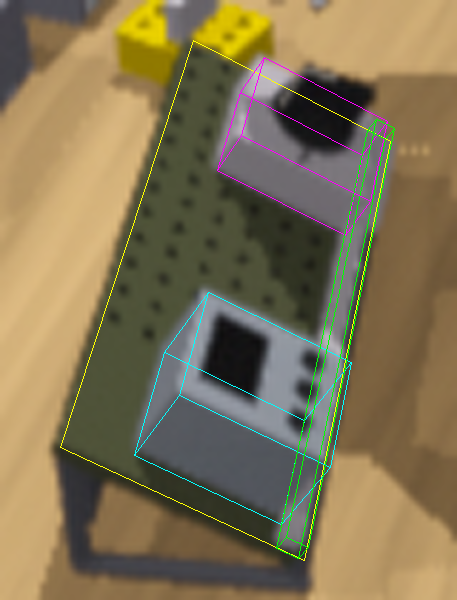

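Request:
carry_out --increments "0.04 0.2 0 0 1;0.08 0.45 0 0 1;0.1 0.7 0 0 1;0.1 1 0 -0.05 1;0.1 1 0 -0.1 1"

```text
clock: 4.4
tcp_pos: [0.5406, -0.1678, 0.2103]
ee_rot: [3.141, 0.004, -1.373]
ft_force: [1.1, 0.7, -2.0]
opening: 0.0439
```

Request:
carry_out --increments "0.04 0.3 0 0 1;0.08 0.6 0 0 1;0.1 0.9 0 0 1;0.1 1 0 0 1;0.1 1 0 0 1"

```text
clock: 4.82
tcp_pos: [0.5499, -0.071, 0.2105]
ee_rot: [3.14, 0.002, -1.373]
ft_force: [-0.2, 0.0, -2.7]
opening: 0.0438
```

Request:
carry_out --increments "0.04 0.3 0 0 1;0.08 0.6 0 0 1;0.1 0.9 0 0 1;0.1 1 0 0 1;0.1 1 0 0 1"

```text
clock: 5.23
tcp_pos: [0.5597, 0.0276, 0.2107]
ee_rot: [3.14, 0.001, -1.374]
ft_force: [-0.2, 0.5, -2.8]
opening: 0.0436
```

Request:
carry_out --increments "0.04 0.2 0 0 1;0.08 0.45 0 0 1;0.09 0.69 0 0 1;0.09 0.69 0 0 1;0.09 0.69 0 0 1"

```text
clock: 5.65
tcp_pos: [0.569, 0.0934, 0.2109]
ee_rot: [3.141, -0.001, -1.378]
ft_force: [-0.7, -1.2, -2.2]
opening: 0.0437
```

Request:
carry_out --increments "0 0 -0.2 0 1;0 0 -0.4 0 1;0 0 -0.6 0 1;0 0 -0.75 0 1;0 0 -0.75 0 1"

```text
clock: 6.07
tcp_pos: [0.5672, 0.0907, 0.133]
ee_rot: [3.136, -0.002, -1.381]
ft_force: [-1.1, 0.6, -2.7]
opening: 0.0441
```

```bash
cat > look.py <<'E'
import sys
from fit import *; from u import crop
k=sys.argv[1]
cam('side',f'pics/side{k}.png'); crop(f'pics/side{k}.png',f'pics/cs{k}.png',240,150,360,270)
if len(sys.argv)>2:
    cam(sys.argv[2],f'pics/{sys.argv[2]}{k}.png')
from rig import bot
o=bot.get_obs(); print(o['tcp_pos'].round(4),o['ee_rot'].round(3),o['ft_force'].round(1),o['clock'])
E
python3 look.py 4 scene; python3 -c "
from u import *
crop('pics/scene4.png','pics/cc4.png',310,140,450,280)"
```

```text
pics/cs4.png 5.0
[0.5691 0.0919 0.1366] [ 3.141e+00 -1.000e-03 -1.381e+00] [ 0.2  0.1 -0.7] 6.1667
pics/cc4.png 4.285714285714286
```

View pics/cs4.png

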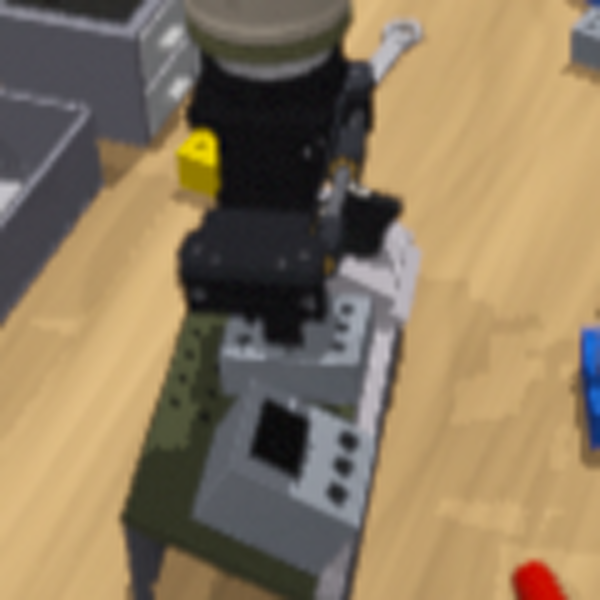

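View pics/cc4.png

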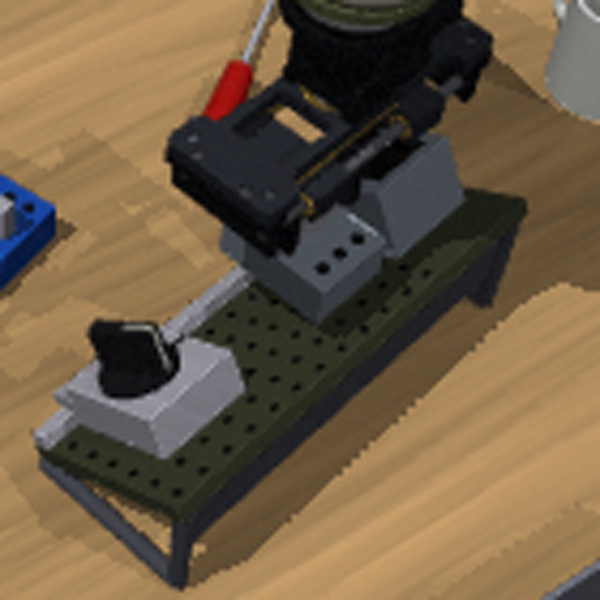

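Request:
carry_out --increments "0 0 -0.06 0 1;0 0 -0.11 0 1;-0.06 -0.012 -0.17 0 1;-0.12 -0.023 -0.235 0 1;-0.12 -0.023 -0.235 0 1" --force 7

```text
clock: 6.58
tcp_pos: [0.5553, 0.0914, 0.1117]
ee_rot: [3.14, -0.0, -1.378]
ft_force: [-0.9, -0.4, -2.2]
opening: 0.0439
```

```bash
python3 look.py 5 scene; python3 -c "
from u import *
crop('pics/scene5.png','pics/cc5.png',310,140,450,280)"
```

```text
pics/cs5.png 5.0
[0.5565 0.0918 0.1128] [ 3.141 -0.    -1.378] [ 1.   0.3 -1.7] 6.6833
pics/cc5.png 4.285714285714286
```

View pics/cs5.png

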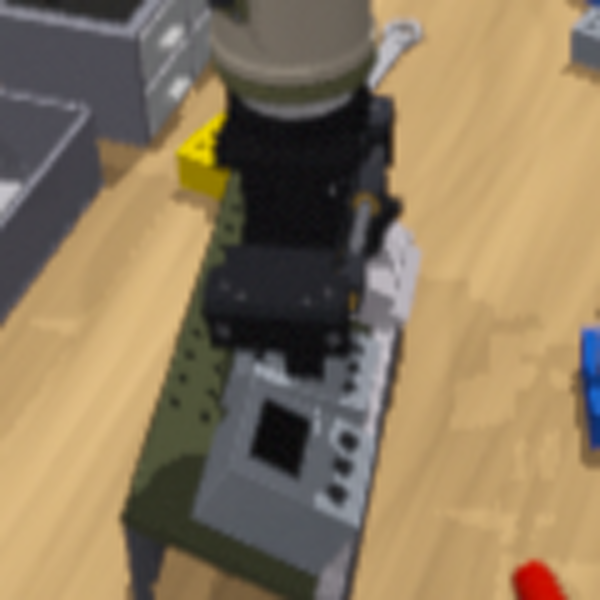

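View pics/cc5.png

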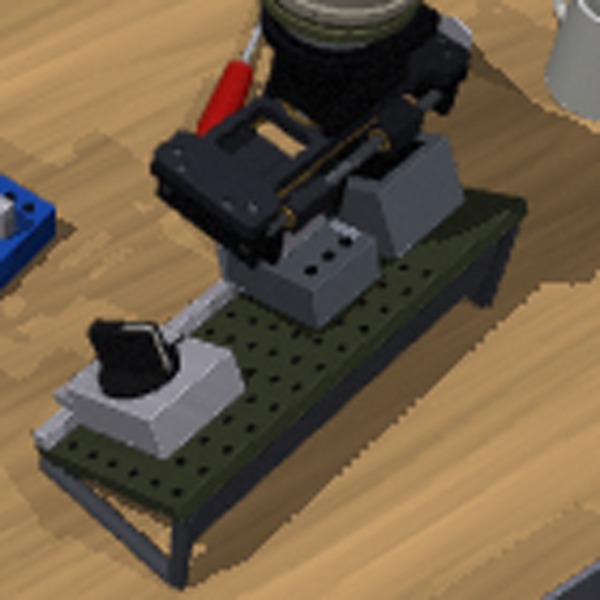

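Request:
carry_out --increments "-0.04 -0.008 -0.075 0 1;-0.08 -0.016 -0.145 0 1;-0.12 -0.023 -0.17 0 1;-0.14 -0.027 -0.18 0 1;-0.14 -0.027 -0.18 0 1" --force 7

```text
clock: 7.1
tcp_pos: [0.5442, 0.0897, 0.0959]
ee_rot: [-3.138, 0.0, -1.378]
ft_force: [3.8, 1.3, 4.5]
opening: 0.0439
```

```bash
python3 look.py 6 scene; python3 -c "
from u import *
crop('pics/scene6.png','pics/cc6.png',310,140,450,280)"
```

```text
pics/cs6.png 5.0
[0.5441 0.0897 0.0959] [-3.138  0.    -1.378] [2.7 1.  5.7] 7.2
pics/cc6.png 4.285714285714286
```

View pics/cs6.png

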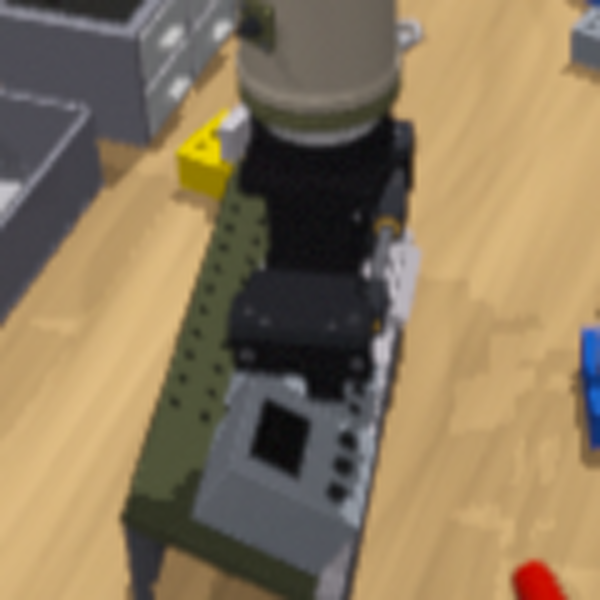

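View pics/cc6.png

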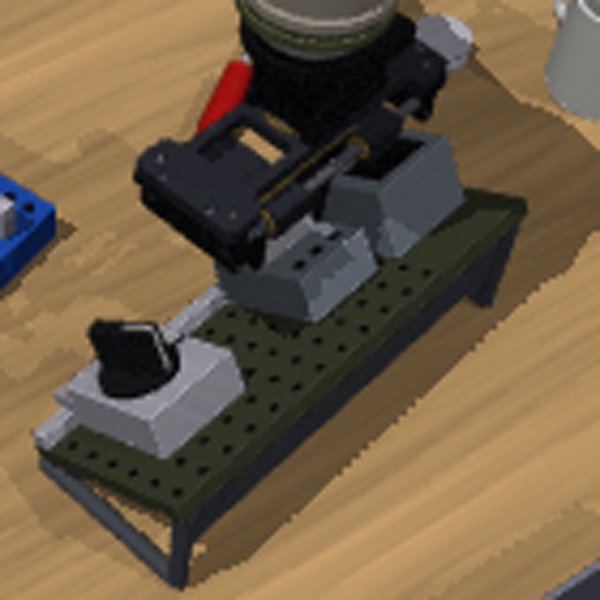

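Request:
carry_out --increments "0 0 0 0 0.1;0 0 0 0 -0.2;0 0 0 0 -0.3;0 0 0 0 -0.3;0 0 0 0 -0.3"

```text
clock: 7.62
tcp_pos: [0.5425, 0.0888, 0.0945]
ee_rot: [3.14, -0.0, -1.378]
ft_force: [-0.1, 0.8, 0.2]
opening: 0.0551
```

Request:
carry_out --increments "0 0 0.2 0 -0.3;0 0 0.5 0 -0.3;0 0 0.8 0 -0.3;0 0 1 0 -0.3;0 0 1 0 -0.3"

```text
clock: 8.03
tcp_pos: [0.545, 0.0894, 0.1996]
ee_rot: [-3.135, 0.0, -1.379]
ft_force: [0.4, -0.7, 0.5]
opening: 0.0563
```

Request:
carry_out --increments "0 -0.3 0.1 0.16 1;0 -0.6 0.1 0.32 1;0.1 -0.9 0.1 0.48 1;0.1 -1 0.1 0.64 1;0.1 -1 0.1 0.79 1"

```text
clock: 8.45
tcp_pos: [0.5527, -0.0152, 0.2042]
ee_rot: [3.14, -0.0, -0.757]
ft_force: [-0.6, 0.5, -0.8]
opening: 0.031
```

```bash
python3 look.py 7 scene; python3 - <<'E'
from ov import *
v=np.load('deck.npy')
ex=[((0,0,255),boxl(0,80,-80,-20,0,32)+boxl(34,46,-72,-28,32,62))]
overlay('scene','pics/s7.png','pics/o7.png',v,(310,140,450,280),ex)
overlay('side','pics/t7.png','pics/p7.png',v,(240,150,360,270),ex)
E
```

```text
pics/cs7.png 5.0
[ 0.5526 -0.0117  0.2042] [ 3.141e+00  1.000e-03 -7.570e-01] [0.5 0.1 0.1] 8.55
4.285714285714286
5.0
```

View pics/o7.png

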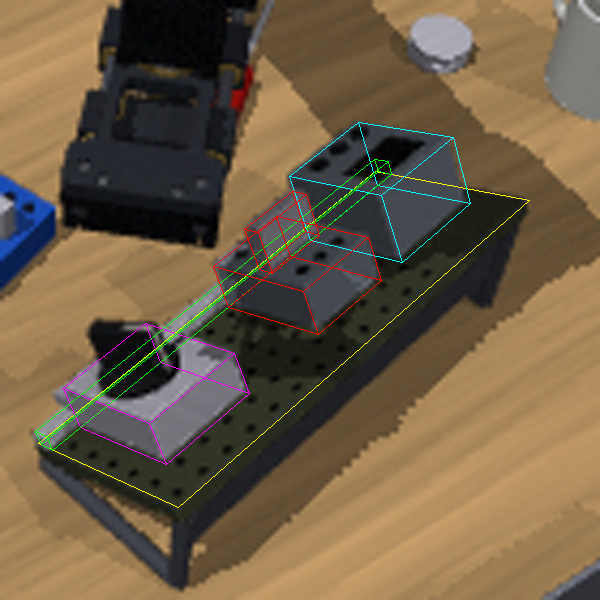

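View pics/p7.png

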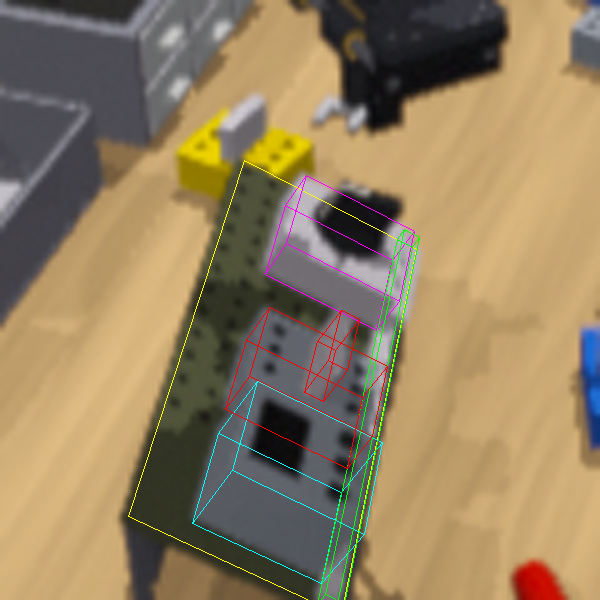

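Request:
carry_out --increments "0.1 0.2 0 0.16 1;0.2 0.4 0 0.32 1;0.25 0.44 0 0.48 1;0.25 0.44 0 0.64 1;0.25 0.44 0 0.79 1"

```text
clock: 9.07
tcp_pos: [0.578, 0.0347, 0.2046]
ee_rot: [-3.141, 0.001, -0.133]
ft_force: [-0.3, -0.7, -0.1]
opening: 0.0005
```

Request:
carry_out --increments "0 0 0 0.16 1;0 0 0 0.32 1;0 0 -0.2 0.421 1;0 0 -0.4 0.421 1;0 0 -0.5 0.421 1"

```text
clock: 9.48
tcp_pos: [0.5769, 0.0337, 0.1527]
ee_rot: [-3.141, 0.003, 0.191]
ft_force: [-0.5, 0.3, -0.2]
opening: 0.0007
```

```bash
python3 look.py 8 wrist; python3 - <<'E'
from ov import *
from u import crop
crop('pics/side8.png','pics/e8.png',220,120,380,240)
from rig import bot
v=np.load('deck.npy'); t=bot.get_obs()['tcp_pos']
Rz=Ro.from_euler('z',v[3]).as_matrix(); print('h,y',(Rz.T@(t-v[:3])).round(4))
E
```

```text
pics/cs8.png 5.0
[0.5767 0.0335 0.153 ] [-3.141  0.004  0.191] [ 0.2 -0.4  0.5] 9.5833
pics/e8.png 5.0
h,y [ 0.0291 -0.1111  0.1106]
```

View pics/wrist8.png

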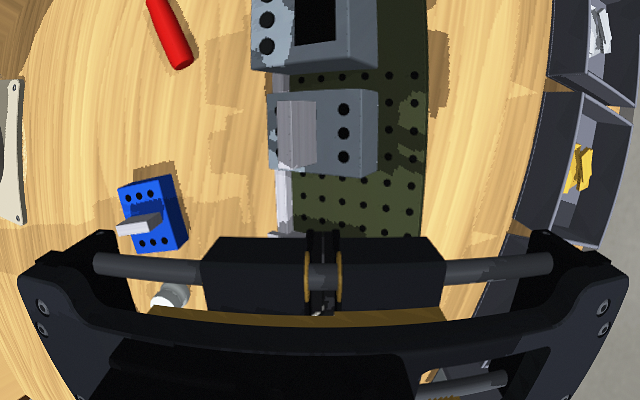

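View pics/e8.png

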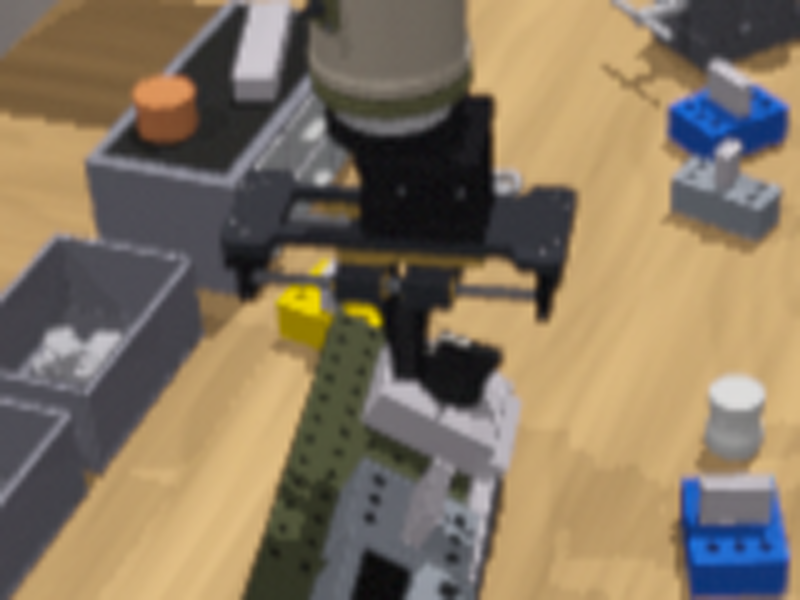

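Request:
carry_out --increments "0.01 0 -0.3 0 1;0.01 0 -0.6 0 1;0.01 0 -0.77 0 1;0.01 0 -0.77 0 1;0.01 0 -0.77 0 1"

```text
clock: 10.0
tcp_pos: [0.5792, 0.0333, 0.0787]
ee_rot: [-3.142, 0.0, 0.192]
ft_force: [-0.1, -0.1, 0.6]
opening: 0.0005
```

Request:
carry_out --increments "-0.015 0.08 0 0 1;-0.031 0.16 0 0 1;-0.046 0.235 0 0 1;-0.058 0.295 0 0 1;-0.058 0.295 0 0 1"

```text
clock: 10.42
tcp_pos: [0.5742, 0.0636, 0.0798]
ee_rot: [3.141, -0.003, 0.194]
ft_force: [1.1, -1.7, 1.0]
opening: 0.0005
```

Request:
carry_out --increments "-0.008 0.04 0 0 1;-0.014 0.07 0 0 1;-0.018 0.09 0 0 1;-0.018 0.09 0 0 1;-0.018 0.09 0 0 1"

```text
clock: 10.83
tcp_pos: [0.5725, 0.0708, 0.0795]
ee_rot: [3.14, -0.003, 0.192]
ft_force: [2.0, -6.0, 4.3]
opening: 0.0004
```

```bash
cat > st.py <<'E'
from fit import *
from rig import bot
o=bot.get_obs()
v=np.load('deck.npy'); t=o['tcp_pos']
Rz=Ro.from_euler('z',v[3]).as_matrix(); print('h,y,z',(Rz.T@(t-v[:3])).round(4),'F',(Rz.T@o['ft_force']).round(1),o['torque'].round(2),'yaw',o['ee_rot'][2].round(3),o['opening'].round(4),o['clock'])
E
python3 st.py; python3 look.py 9 wrist
```

```text
pics/cs9.png 5.0
[0.5725 0.0708 0.0795] [ 3.14e+00 -3.00e-03  1.92e-01] [ 1.6 -5.5  4.7] 10.9333Traceback (most recent call last):
  File "st.py", line 5, in <module>
    Rz=Ro.from_euler('z',v[3]).as_matrix(); print('h,y,z',(Rz.T@(t-v[:3])).round(4),'F',(Rz.T@o['ft_force']).round(1),o['torque'].round(2),'yaw',o['ee_rot'][2].round(3),o['opening'].round(4),o['clock'])
                                                                                                                                                                         ^^^^^^^^^^^^^^^^^^
AttributeError: 'float' object has no attribute 'round'
```

View pics/wrist9.png

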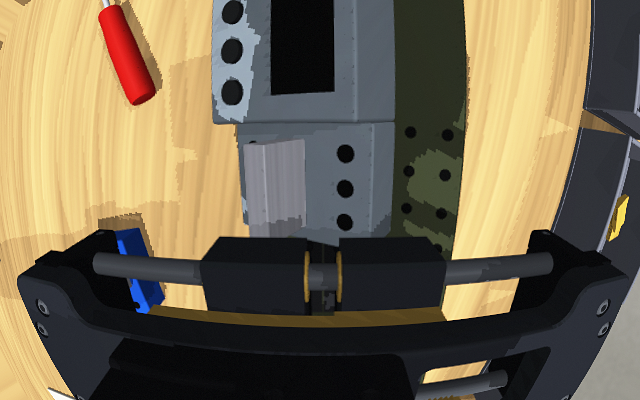

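View pics/cs9.png

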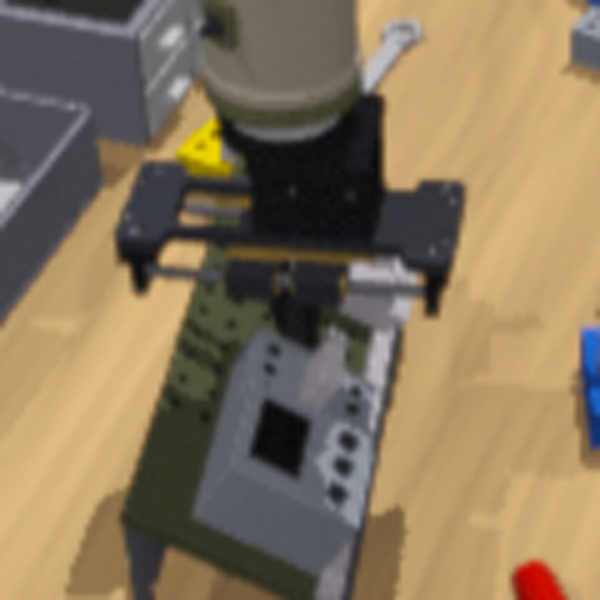

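```bash
sed -i "s/o\['opening'\].round(4)/round(float(o['opening']),4)/; s/o\['ee_rot'\]\[2\].round(3)/round(float(o['ee_rot'][2]),3)/" st.py; python3 st.py; python3 -c "
from u import *
crop('pics/wrist9.png','pics/d9.png',200,60,420,240)"
```

```text
h,y,z [ 0.0322 -0.0737  0.0371] F [ 0.5 -5.7  4.7] [-1.17 -0.29  0.02] yaw 0.192 0.0003 10.9333
pics/d9.png 3.3333333333333335
```

View pics/d9.png

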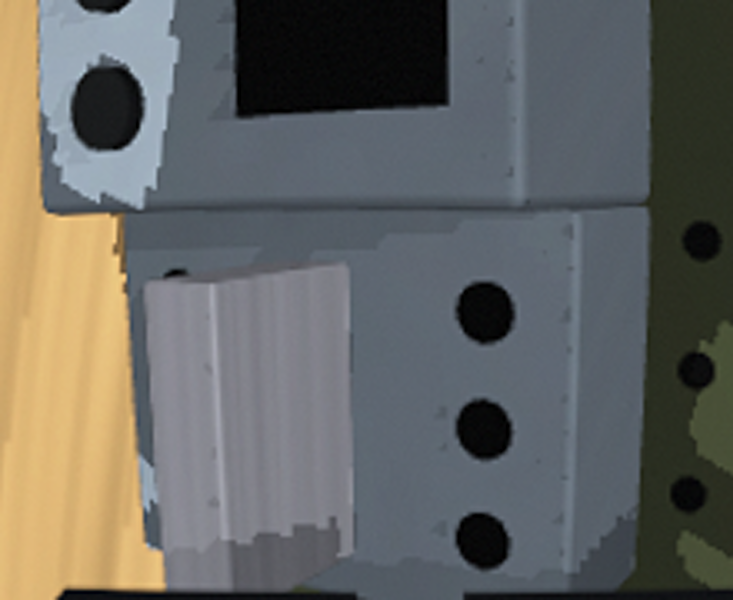

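Request:
carry_out --increments "-0.002 0.01 0 0 1;-0.003 0.015 0 0 1;-0.003 0.015 0 0 1;-0.003 0.015 0 0 1;-0.003 0.015 0 0 1"

```text
clock: 11.35
tcp_pos: [0.5725, 0.0708, 0.0795]
ee_rot: [3.139, -0.003, 0.191]
ft_force: [2.3, -9.2, 5.2]
opening: 0.0006
```

```bash
python3 st.py
```

```text
h,y,z [ 0.0322 -0.0736  0.0371] F [ 0.5 -9.4  5.2] [-2.03 -0.5  -0.01] yaw 0.191 0.0006 11.35
```

Request:
carry_out --increments "0.015 -0.08 0 0 1;0.029 -0.15 0 0 1;0.029 -0.15 0.3 0 1;0.029 -0.15 0.65 0 1;0.029 -0.15 0.9 0 1"

```text
clock: 11.77
tcp_pos: [0.5741, 0.0583, 0.1704]
ee_rot: [-3.141, -0.001, 0.193]
ft_force: [0.5, -0.3, 0.8]
opening: 0.0006
```

Request:
carry_out --increments "0.06 -0.3 0.1 0 1;0.12 -0.6 0.1 0 1;0.17 -0.9 0.1 0 1;0.19 -1 0.1 0 1;0.19 -1 0.1 0 1"

```text
clock: 12.18
tcp_pos: [0.593, -0.0458, 0.1779]
ee_rot: [3.141, 0.0, 0.188]
ft_force: [0.4, 0.3, 0.3]
opening: 0.0005
```

Request:
carry_out --increments "0.05 -0.3 0 0 1;0.09 -0.48 0 0 1;0.09 -0.48 -0.1 0 1;0.09 -0.48 -0.1 0 1;0.09 -0.48 -0.1 0 1"

```text
clock: 12.6
tcp_pos: [0.6015, -0.0878, 0.1673]
ee_rot: [-3.14, 0.001, 0.195]
ft_force: [0.3, 0.9, 0.3]
opening: 0.0004
```

```bash
python3 st.py; python3 look.py 10 scene;python3 - <<'E'
from ov import *
v=np.load('deck.npy')
ex=[((0,0,255),boxl(0,80,-60,0,0,32)+boxl(34,46,-52,-8,32,62))]
overlay('scene','pics/s10.png','pics/o10.png',v,(310,140,450,280),ex)
overlay('side','pics/t10.png','pics/p10.png',v,(240,150,360,270),ex)
E
```

```text
h,y,z [ 0.0302 -0.2349  0.1249] F [0.4 0.8 0.3] [ 0.07 -0.01  0.01] yaw 0.195 0.0004 12.6
pics/cs10.png 5.0
[ 0.602  -0.0879  0.1682] [-3.141 -0.     0.196] [-0.1  0.2  0.3] 12.7
4.285714285714286
5.0
```

View pics/o10.png

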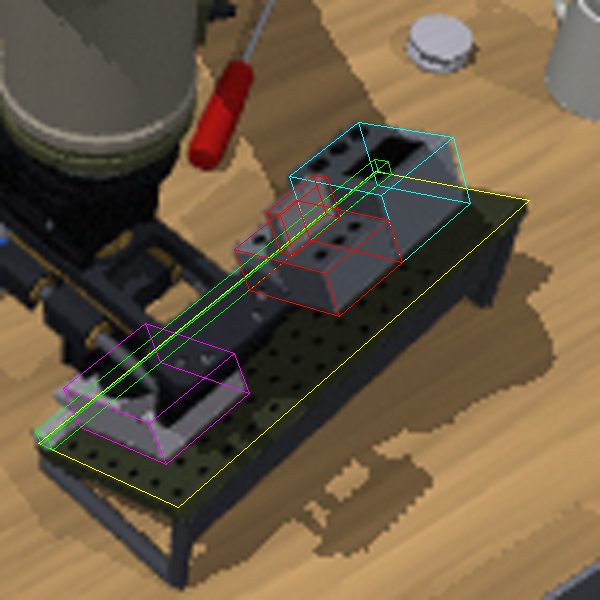

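View pics/p10.png

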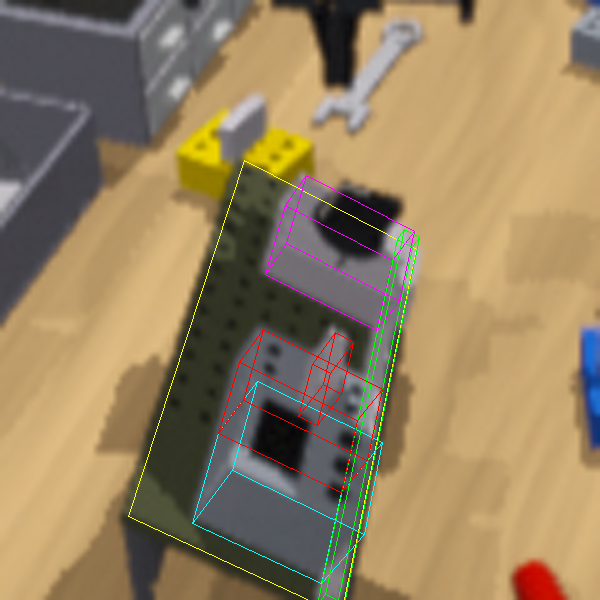

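Request:
carry_out --increments "0 -0.01 -0.3 0 1;0 -0.01 -0.6 0 1;0 -0.01 -0.89 0 1;0 -0.01 -0.89 0 1;0 -0.01 -0.89 0 1"

```text
clock: 13.22
tcp_pos: [0.6013, -0.0903, 0.0786]
ee_rot: [-3.141, 0.002, 0.194]
ft_force: [-0.3, 0.5, 0.5]
opening: 0.0009
```

Request:
carry_out --increments "-0.012 0.06 0 0 1;-0.023 0.12 0 0 1;-0.039 0.2 0 0 1;-0.055 0.28 0 0 1;-0.07 0.36 0 0 1"

```text
clock: 13.63
tcp_pos: [0.5957, -0.0543, 0.0804]
ee_rot: [3.141, -0.002, 0.193]
ft_force: [1.6, -2.6, 1.9]
opening: 0.0004
```

```bash
python3 st.py; python3 look.py 11 scene; python3 -c "
from u import *
crop('pics/scene11.png','pics/cc11.png',310,140,450,280)"
```

```text
h,y,z [ 0.031  -0.2009  0.038 ] F [ 1.1 -2.8  1.9] [-0.52 -0.32  0.01] yaw 0.193 0.0004 13.6333
pics/cs11.png 5.0
[ 0.5951 -0.0526  0.0797] [-3.141e+00 -1.000e-03  1.960e-01] [ 0.5 -0.6  0.1] 13.7333
pics/cc11.png 4.285714285714286
```

View pics/cs11.png

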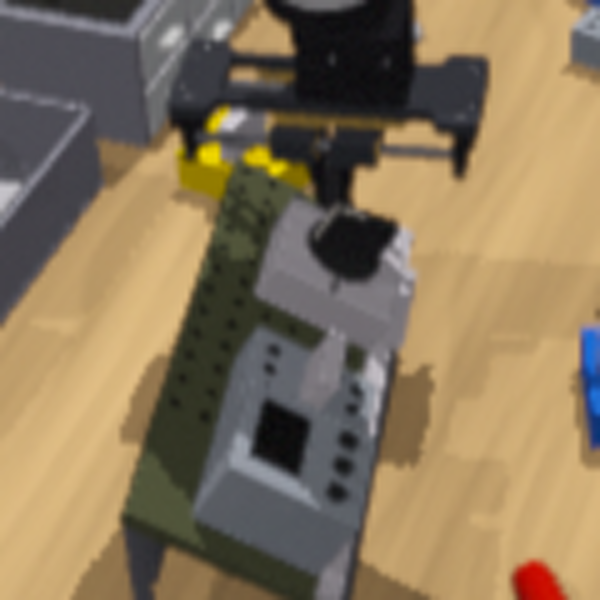

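View pics/cc11.png

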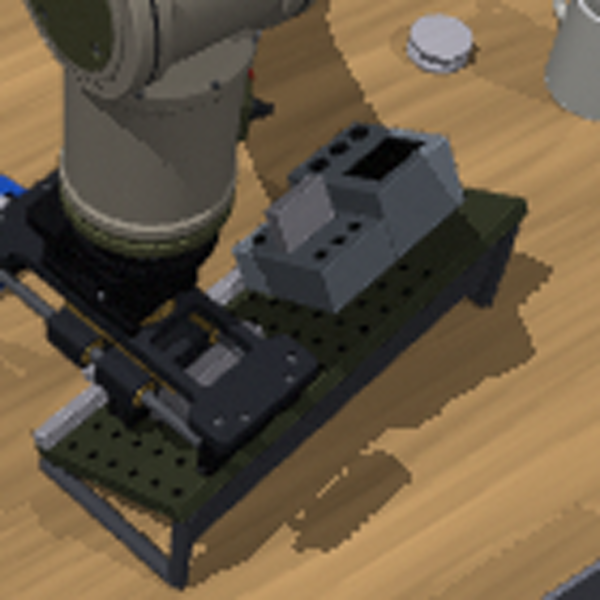

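Request:
carry_out --increments "-0.015 0.08 0 0 1;-0.031 0.16 0 0 1;-0.051 0.26 0 0 1;-0.071 0.36 0 0 1;-0.086 0.44 0 0 1"

```text
clock: 14.15
tcp_pos: [0.5859, -0.0094, 0.079]
ee_rot: [-3.141, 0.0, 0.194]
ft_force: [0.2, -2.5, 1.9]
opening: 0.0006
```

```bash
python3 st.py
```

```text
h,y,z [ 0.03   -0.155   0.0366] F [-0.2 -2.5  1.9] [-0.65  0.05  0.03] yaw 0.194 0.0006 14.15
```

Request:
carry_out --increments "-0.006 0.03 0 0 1;-0.01 0.05 0 0 1;-0.014 0.07 0 0 1;-0.018 0.09 0 0 1;-0.018 0.09 0 0 1"

```text
clock: 14.57
tcp_pos: [0.5844, -0.0018, 0.0789]
ee_rot: [-3.141, 0.0, 0.193]
ft_force: [0.5, -1.9, -0.2]
opening: 0.0004
```

```bash
python3 st.py; python3 look.py 12 wrist
```

```text
h,y,z [ 0.0299 -0.1472  0.0365] F [ 0.2 -2.  -0.2] [-0.11  0.03  0.03] yaw 0.193 0.0004 14.5667
pics/cs12.png 5.0
[ 0.5845 -0.0018  0.0789] [-3.141  0.     0.193] [-0.5 -0.4  0.3] 14.6667
```

View pics/cs12.png

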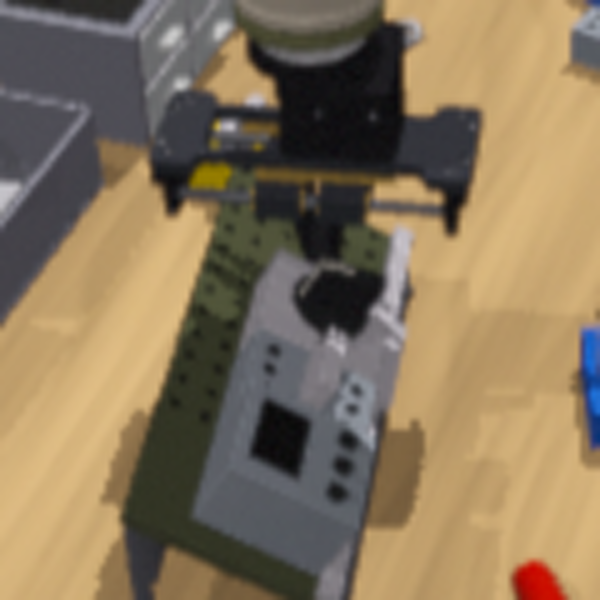

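View pics/wrist12.png

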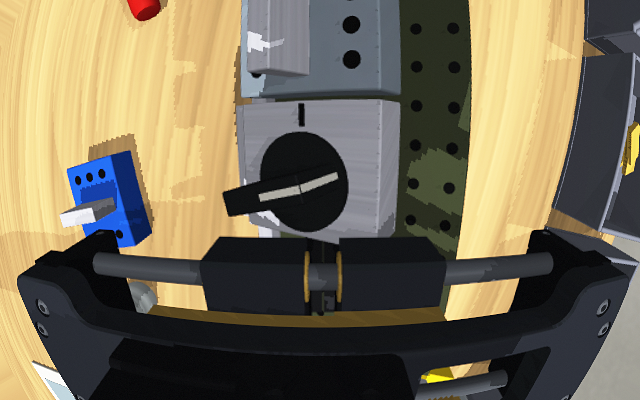

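Request:
carry_out --increments "-0.004 0.02 0 0 1;-0.008 0.04 0 0 1;-0.008 0.04 0 0 1;-0.008 0.04 0 0 1;-0.008 0.04 0 0 1"

```text
clock: 15.08
tcp_pos: [0.5838, 0.0017, 0.079]
ee_rot: [3.141, 0.0, 0.193]
ft_force: [0.6, -3.2, -0.8]
opening: 0.0004
```

```bash
python3 st.py
```

```text
h,y,z [ 0.03   -0.1437  0.0366] F [-0.  -3.3 -0.8] [-0.91 -0.15  0.07] yaw 0.193 0.0004 15.0833
```

Request:
carry_out --increments "-0.004 0.02 0 0 1;-0.004 0.02 0 0 1;-0.004 0.02 0 0 1;-0.004 0.02 0 0 1;-0.004 0.02 0 0 1"

```text
clock: 15.5
tcp_pos: [0.5837, 0.0017, 0.079]
ee_rot: [3.139, -0.0, 0.191]
ft_force: [1.5, -9.7, -2.8]
opening: 0.0002
```

```bash
python3 st.py;  python3 look.py 13 wrist; python3 -c "
from u import *
crop('pics/wrist13.png','pics/d13.png',200,40,420,240)"
```

```text
h,y,z [ 0.0299 -0.1436  0.0366] F [-0.3 -9.8 -2.8] [-2.14 -0.63 -0.03] yaw 0.191 0.0002 15.5
pics/cs13.png 5.0
[0.5837 0.0017 0.079 ] [ 3.139 -0.     0.191] [ 2.9 -9.7 -2.3] 15.6
pics/d13.png 3.0
```

View pics/d13.png

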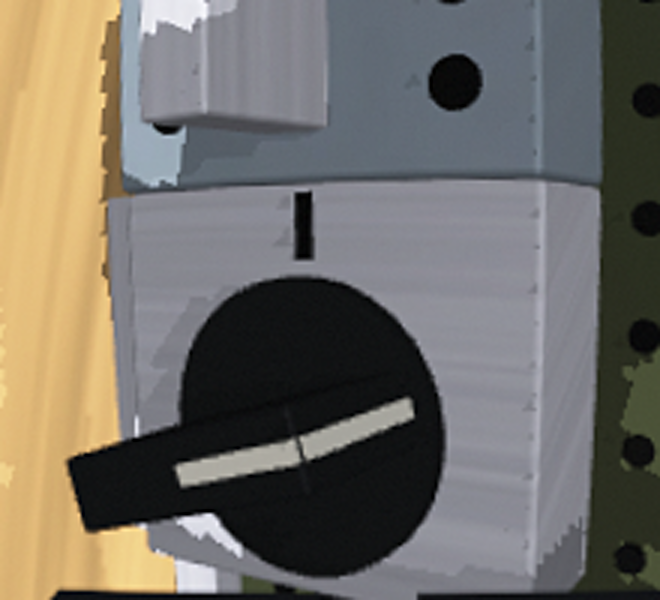

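```bash
python3 - <<'E'
from fit import *
c=cam('wrist'); v=np.load('deck.npy'); R=deckR(v[3])
def pr(P): return proj(c,np.array(P)/1e3@R.T+v[:3])
for a in [-1.4,-1.3,-1.2,-1.1,-1.0,-.9]:
    d=np.array([-np.sin(a),np.cos(a),0])*22; k=np.array([40,-100,64])
    print(a,pr([k-d,k+d]).round(1).tolist(),np.subtract(*pr([k+d,k-d])).round(1))
print('obs diff',300-226.3,189.3-205)
E
```

```text
-1.4 [[225.3, 193.9], [302.6, 189.4]] [77.3 -4.5]
-1.3 [[226.4, 198.5], [301.4, 183.7]] [ 75.  -14.8]
-1.2 [[227.7, 203.0], [299.7, 178.0]] [ 72. -25.]
-1.1 [[229.4, 207.4], [297.7, 172.5]] [ 68.2 -34.9]
-1.0 [[231.4, 211.7], [295.1, 167.3]] [ 63.8 -44.4]
-0.9 [[233.6, 215.8], [292.3, 162.3]] [ 58.7 -53.5]
obs diff 73.69999999999999 -15.699999999999989
```

```bash
python3 - <<'E'
from fit import *
c=cam('wrist'); v=np.load('deck.npy'); R=deckR(v[3])
def pr(P): return proj(c,np.array(P)/1e3@R.T+v[:3]).round(1).tolist()
print('mod edge',pr([(20,-60,32),(60,-60,32),(80,-60,32),(80,-60,0)]))
print('ridge end', pr([(34,-52,62),(46,-52,62),(46,-52,32)]))
print('disc', pr([(40,-100,34),(40,-75,34),(40,-125,34),(65,-100,34),(15,-100,34)]))
print('stop', pr([(80,-60,0),(80,-130,0)]))
E
```

```text
mod edge [[268.8, 98.4], [338.1, 95.3], [380.4, 95.1], [400.8, 99.1]]
ridge end [[248.5, 76.7], [270.8, 73.7], [311.5, 79.5]]
disc [[299.6, 178.3], [298.9, 127.5], [300.7, 225.8], [345.4, 184.1], [261.3, 173.7]]
stop [[400.8, 99.1], [394.7, 227.4]]
```

Request:
carry_out --increments "0.01 -0.05 0 0 1;0.029 -0.15 0 0 1;0.029 -0.15 0.3 0 1;0.029 -0.15 0.6 0 1;0.029 -0.15 0.9 0 1"

```text
clock: 16.12
tcp_pos: [0.586, -0.0109, 0.17]
ee_rot: [-3.14, 0.001, 0.193]
ft_force: [1.3, 0.3, -0.1]
opening: 0.0005
```

Request:
carry_out --increments "-0.1 0.2 0.15 -0.16 0.1;-0.2 0.4 0.15 -0.32 0.1;-0.33 0.53 0.15 -0.48 0.1;-0.33 0.53 0.15 -0.64 0.1;-0.33 0.53 0.15 -0.79 0.1" --force 8

```text
clock: 16.53
tcp_pos: [0.5529, 0.0436, 0.1845]
ee_rot: [-3.14, 0.0, -0.431]
ft_force: [0.1, -0.0, -1.1]
opening: 0.0258
```

Request:
carry_out --increments "0 0 0 -0.16 0.1;0 0 0 -0.32 0.1;0 0 0 -0.48 0.1;0 0 0 -0.64 0.1;0 0 0 -0.8 0.1"

```text
clock: 16.95
tcp_pos: [0.5533, 0.0423, 0.1842]
ee_rot: [-3.141, 0.001, -1.058]
ft_force: [0.2, -0.8, -0.3]
opening: 0.0388
```

```bash
python3 st.py; python3 look.py 14 wrist; python3 - <<'E'
from u import *
from fit import *
crop('pics/side14.png','pics/e14.png',240,110,380,250)
cam('scene','pics/scene14.png'); crop('pics/scene14.png','pics/f14.png',300,130,450,270)
E
```

```text
h,y,z [ 0.0079 -0.0979  0.1418] F [-0.  -0.9 -0.3] [0.03 0.08 0.04] yaw -1.058 0.0388 16.95
pics/cs14.png 5.0
[0.5533 0.0423 0.1841] [-3.141e+00  1.000e-03 -1.054e+00] [-0.7  0.3 -0.1] 17.05
pics/e14.png 4.285714285714286
pics/f14.png 4.285714285714286
```

View pics/wrist14.png

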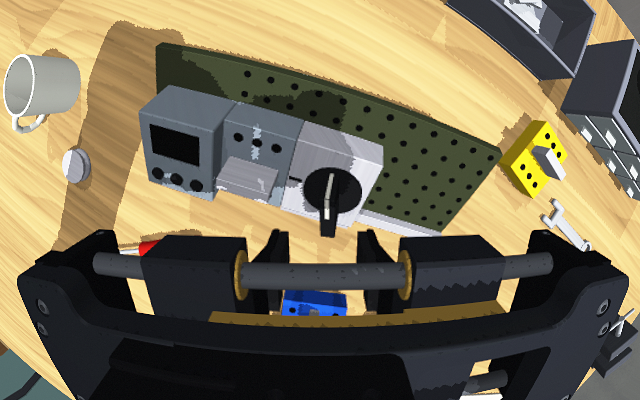

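View pics/e14.png

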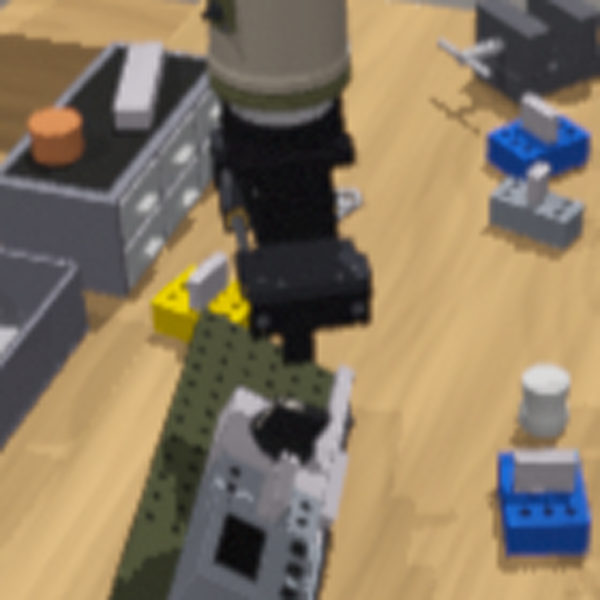

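View pics/f14.png

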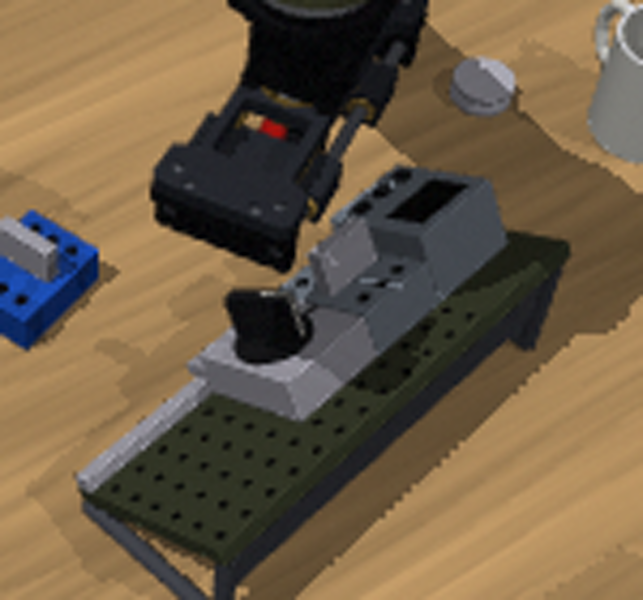

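Request:
carry_out --increments "0 -0.03 -0.2 0 0.1;0 -0.03 -0.4 0 0.1;0 -0.03 -0.6 0 0.1;0 -0.03 -0.785 0 0.1;0 -0.03 -0.785 0 0.1"

```text
clock: 17.52
tcp_pos: [0.5511, 0.0388, 0.102]
ee_rot: [3.136, 0.002, -1.047]
ft_force: [-1.4, 0.0, -1.7]
opening: 0.0392
```

```bash
python3 st.py; python3 look.py 15 wrist;python3 -c "
from u import *
crop('pics/wrist15.png','pics/d15.png',220,90,440,250)"
```

```text
h,y,z [ 0.005  -0.1009  0.0596] F [-1.4  0.3 -1.7] [0.06 0.11 0.02] yaw -1.047 0.0392 17.5167
pics/cs15.png 5.0
[0.5532 0.039  0.1057] [ 3.141  0.    -1.049] [-0.2 -0.4  1. ] 17.6167
pics/d15.png 3.6363636363636362
```

View pics/d15.png

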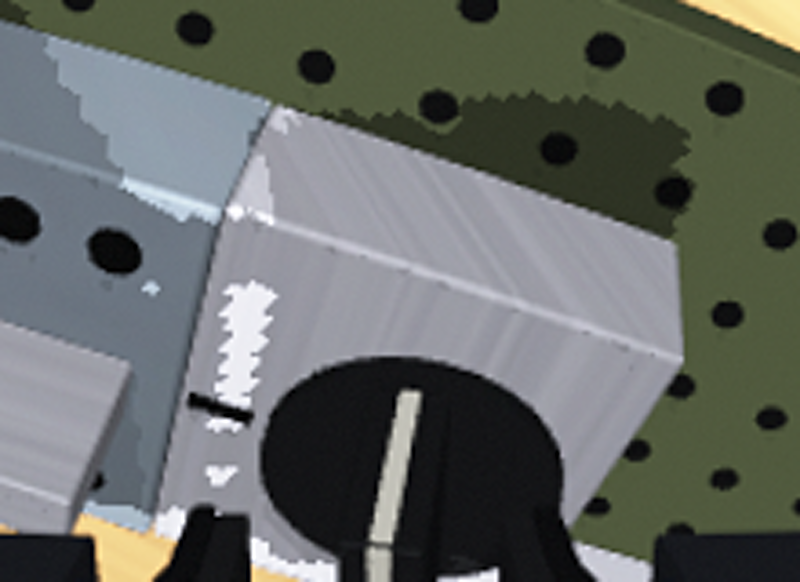

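View pics/cs15.png

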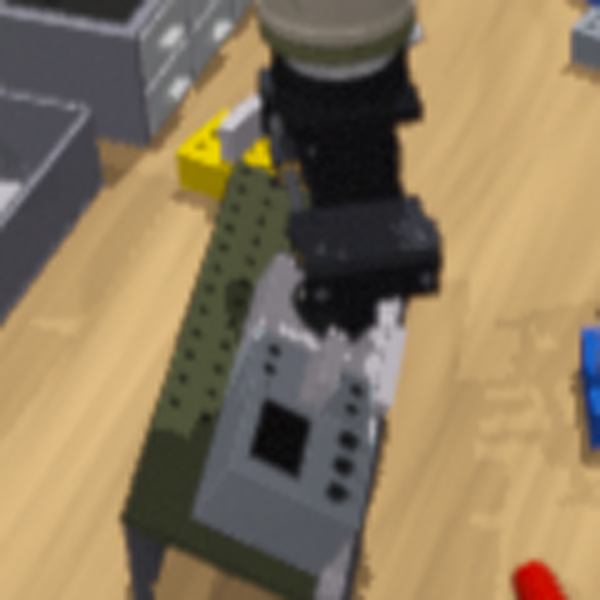

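Request:
carry_out --increments "0 0 0 0 0.5;0 0 0 0 0.7;0 0 0 0 1;0 0 0 0 1;0 0 0 0 1" --force 8

```text
clock: 18.03
tcp_pos: [0.5543, 0.038, 0.1063]
ee_rot: [-3.14, -0.002, -1.052]
ft_force: [6.8, -7.5, -2.2]
opening: 0.0137
```

Request:
carry_out --increments "0 0 0 0 1;0 0 0 0 1;0 0 0 0 1"

```text
clock: 18.28
tcp_pos: [0.5544, 0.0379, 0.1063]
ee_rot: [-3.14, -0.002, -1.053]
ft_force: [3.4, -4.1, 0.8]
opening: 0.0143
```

```bash
python3 st.py
```

```text
h,y,z [ 0.0081 -0.1025  0.0639] F [ 2.5 -4.6  0.8] [-0.89 -0.73 -0.04] yaw -1.053 0.0143 18.2833
```

Request:
carry_out --increments "0 0 0 0.12 1;0 0 0 0.24 1;0 0 0 0.36 1;0 0 0 0.48 1;0 0 0 0.6 1"

```text
clock: 18.7
tcp_pos: [0.5541, 0.0373, 0.1065]
ee_rot: [3.141, -0.002, -0.578]
ft_force: [0.9, -6.1, 4.6]
opening: 0.0169
```

```bash
python3 st.py; python3 look.py 16 wrist;python3 -c "
from u import *
crop('pics/wrist16.png','pics/d16.png',200,60,440,250)"
```

```text
h,y,z [ 0.0077 -0.103   0.0641] F [-0.3 -6.2  4.6] [-1.41 -0.22 -0.17] yaw -0.578 0.0169 18.7
pics/cs16.png 5.0
[0.5541 0.0374 0.1065] [ 3.141e+00 -2.000e-03 -5.780e-01] [ 1.4 -5.3  4.3] 18.8
pics/d16.png 3.1578947368421053
```

View pics/d16.png

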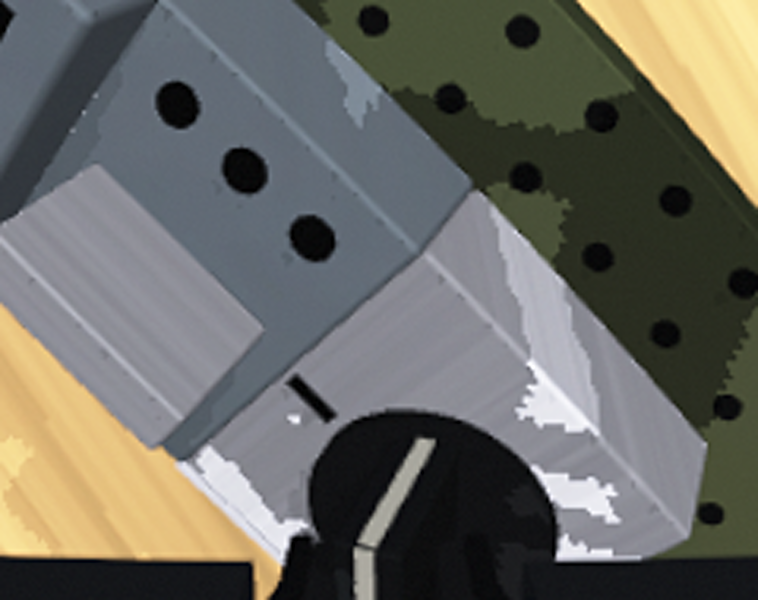

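Turning works; the stop stays touching the module. Continue to yaw 0.193.

Request:
carry_out --increments "0 0 0 0.12 1;0 0 0 0.24 1;0 0 0 0.36 1;0 0 0 0.48 1;0 0 0 0.6 1"

```text
clock: 19.22
tcp_pos: [0.5545, 0.0376, 0.1065]
ee_rot: [3.141, -0.003, -0.106]
ft_force: [1.7, -4.2, 3.9]
opening: 0.0188
```

Request:
carry_out --increments "0 0 0 0.12 1;0 0 0 0.24 1;0 0 0 0.35 1;0 0 0 0.39 1;0 0 0 0.39 1"

```text
clock: 19.63
tcp_pos: [0.5544, 0.0382, 0.1066]
ee_rot: [3.141, -0.002, 0.197]
ft_force: [2.8, -4.0, 4.0]
opening: 0.0192
```

```bash
python3 st.py; python3 look.py 17 wrist;python3 -c "
from u import *
crop('pics/wrist17.png','pics/d17.png',200,60,440,250)"
```

```text
h,y,z [ 0.0082 -0.1022  0.0642] F [ 2.  -4.5  4. ] [-0.89 -0.76 -0.08] yaw 0.197 0.0192 19.6333
pics/cs17.png 5.0
[0.5544 0.0382 0.1065] [ 3.141e+00 -2.000e-03  1.940e-01] [ 1.8 -4.7  6.6] 19.7333
pics/d17.png 3.1578947368421053
```

View pics/d17.png

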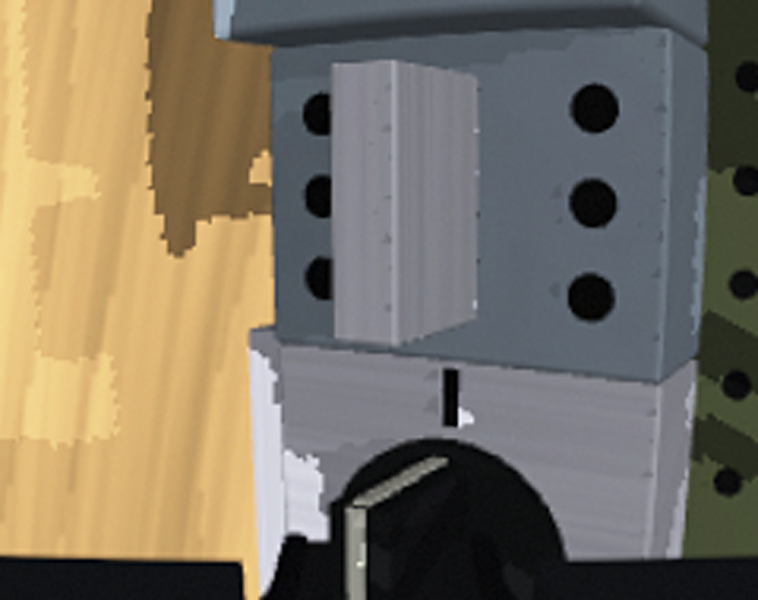

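View pics/cs17.png

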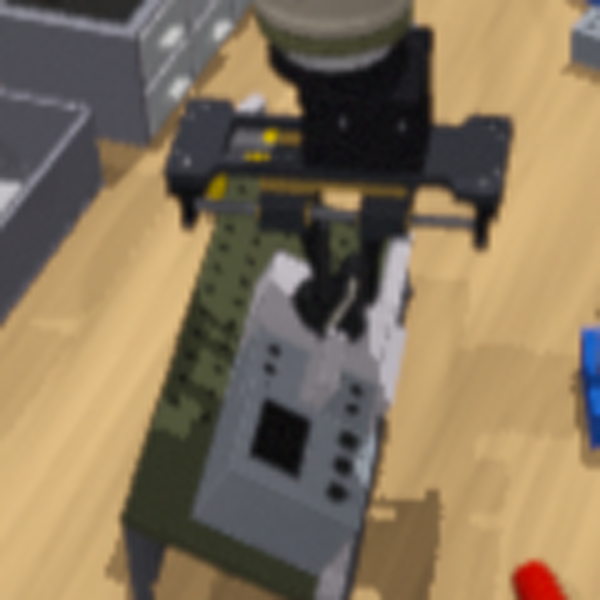

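Request:
carry_out --increments "0 0 0 0 1;0 0 0 0 1;0 0 0 0 1;0 0 0 0 1" --force 14

```text
clock: 20.07
tcp_pos: [0.5544, 0.0382, 0.1065]
ee_rot: [3.14, -0.002, 0.194]
ft_force: [2.5, -4.0, 6.2]
opening: 0.019
```

```bash
python3 st.py
```

```text
h,y,z [ 0.0082 -0.1022  0.0641] F [ 1.7 -4.4  6.2] [-1.12 -0.8  -0.06] yaw 0.194 0.019 20.0667
```

Request:
carry_out --increments "0 0 0 0 0.4;0 0 0 0 0.25;0 0 0 0 0.25;0 0 0 0 0.25;0 0 0 0 0.25"

```text
clock: 20.48
tcp_pos: [0.5528, 0.0394, 0.1052]
ee_rot: [-3.141, 0.001, 0.197]
ft_force: [0.8, -0.0, 0.4]
opening: 0.0322
```

```bash
python3 st.py
```

```text
h,y,z [ 0.0069 -0.1007  0.0628] F [ 0.8 -0.2  0.4] [ 0.01 -0.02 -0.01] yaw 0.197 0.0322 20.4833
```

Released cleanly. Lift straight up, then back to look with an unobstructed wrist view.

Request:
carry_out --increments "0 0 0.2 0 0.25;0 0 0.4 0 0.25;0 0 0.6 0 0.25;0 0 0.8 0 0.25;0 0 1 0 0.25"

```text
clock: 20.9
tcp_pos: [0.553, 0.0392, 0.2063]
ee_rot: [-3.141, 0.001, 0.197]
ft_force: [0.2, -0.9, 0.4]
opening: 0.0327
```

Request:
carry_out --increments "0.02 -0.2 0 0 0.25;0.04 -0.4 0 0 0.25;0.06 -0.5 0 0 0.25;0.06 -0.5 0 0 0.25;0.06 -0.5 0 0 0.25"

```text
clock: 21.32
tcp_pos: [0.5591, -0.0106, 0.2051]
ee_rot: [-3.141, 0.001, 0.196]
ft_force: [0.3, 1.0, -0.2]
opening: 0.0326
```

```bash
python3 st.py; python3 look.py 18 wrist; python3 - <<'E'
from u import *
from ov import *
crop('pics/wrist18.png','pics/d18.png',210,20,430,240)
c=cam('wrist'); v=np.load('deck.npy'); R=deckR(v[3])
def pr(P): return ((proj(c,np.array(P)/1e3@R.T+v[:3])-[210,20])*600/220).round(0).tolist()
for a in [-.1,-.05,0,.05,.1]:
    d=np.array([-np.sin(a),np.cos(a),0])*22; k=np.array([40,-102,64])
    print(a,pr([k-d,k+d]), pr([k+d-[0,0,30]]))
E
```

```text
h,y,z [ 0.0034 -0.151   0.1628] F [ 0.5  0.9 -0.2] [ 0.09 -0.08 -0.05] yaw 0.196 0.0326 21.3167
pics/cs18.png 5.0
[ 0.5591 -0.0094  0.2052] [-3.141  0.     0.198] [-0.6  0.1 -0.5] 21.4167
pics/d18.png 2.727272727272727
-0.1 [[301.0, 418.0], [315.0, 273.0]] [[361.0, 272.0]]
-0.05 [[304.0, 419.0], [311.0, 273.0]] [[358.0, 272.0]]
0 [[307.0, 420.0], [308.0, 273.0]] [[354.0, 271.0]]
0.05 [[311.0, 420.0], [305.0, 273.0]] [[351.0, 271.0]]
0.1 [[314.0, 420.0], [302.0, 273.0]] [[348.0, 272.0]]
```

View pics/d18.png

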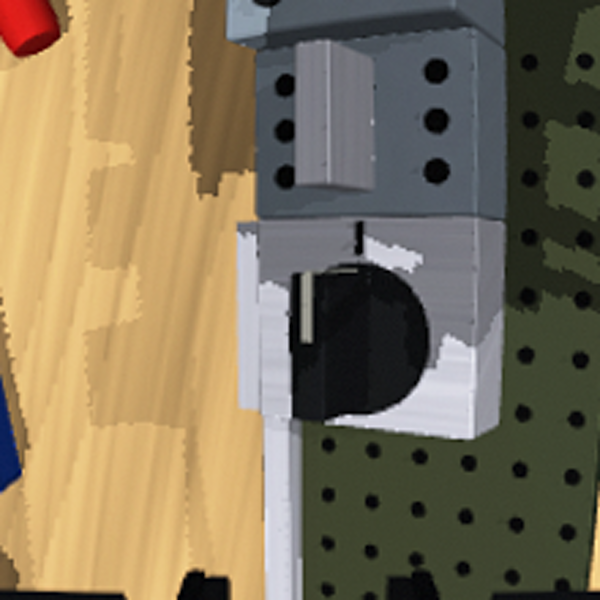

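View pics/cs18.png

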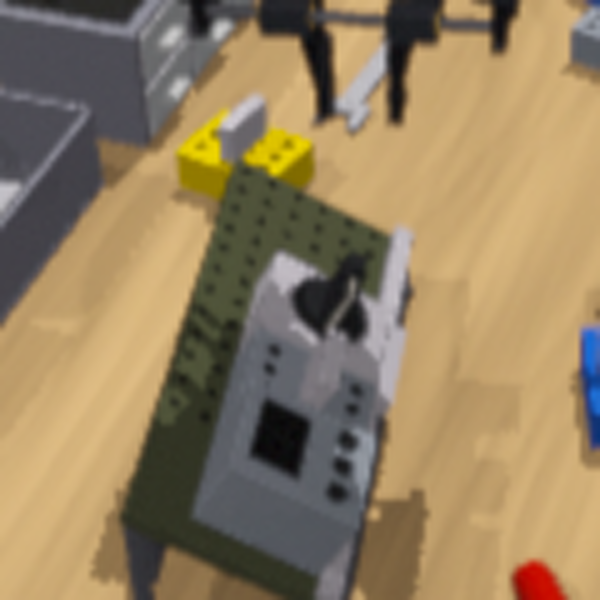

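```bash
python3 - <<'E'
from u import *
crop('pics/wrist18.png','pics/g18.png',290,85,400,175)
E
```

```text
pics/g18.png 6.666666666666667
```

View pics/g18.png

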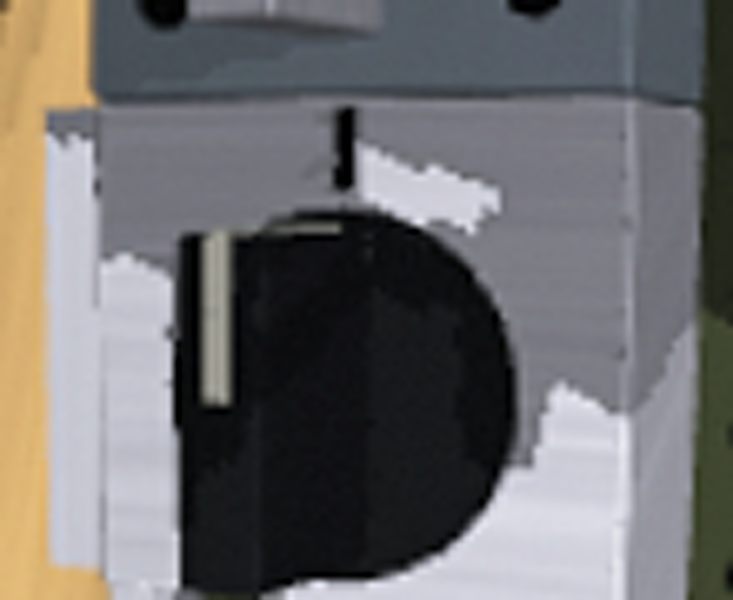

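```bash
python3 - <<'E'
from rig import bot
print(bot.hand_in())
E
```

```text
the job is handed in; nothing more can be done
None
```

The job is done and handed in at about 21.4 s: the wide grey module is mounted against the header, the end stop touches it, and the knob points at the header.

**What I did:**
- **Module:** I picked it up by the ends of its ridge, let it pivot onto the sloping deck against the ledge, and pushed it sideways into the header.
- **End stop:** I slid it up from behind until it touched the module.
- **Knob:** I gripped it and turned it from about -1.3 rad to the index, then let go and moved the arm clear.

**Last checks:**
- **Butted to the header:** pushing harder raised the force from 6 to 9 N with no movement. The model overlay at the home position matched the images from two cameras.
- **Stop touching:** the force rose from 3 to 10 N with no movement, and the last wrist picture shows the seam closed.
- **Knob:** the white line is parallel to the row and in line with the index mark. I estimate the error at under 0.05 rad.
- **Not touching:** the tool force read about zero after release.

**What disagreed:** the wrist camera placed the stop and knob 2–3 mm further from the header than my deck fit did. I went by the contact forces there and kept a slight push towards the module while turning the knob.

I never touched any of the other objects, but I did not re-measure where they are at the end.

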